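# Refill the downspout sample case

## Task

Slide the sample case's hatch fully open, take the two old bare-steel samples out and stand them upright in the orange returns tray, and stand every new colour sample on the bench upright, fully down in the holder of its own colour. When all that is done, slide the hatch fully shut against the frame. Leave the tape measure, the rivet tin and the elbow where they are.

Things in the scene. Friction and masses are not known exactly. Their poses are not given: they have to be found in the camera images.
- case: wooden sample case fixed to the bench, 240 mm (x) x 380 mm (y) x 122 mm high, origin at the centre of its underside, turned up to 12 degrees. Walls 8 mm. The -y half is the holder bay (inside 224 mm in x, from 182 mm to 0 mm on the -y side of the origin), with the four holders in two rows of two, centres at x = -45 or +45 mm, y = -135 or -51 mm; the +y half is a storage bay, filled with a carton. The hatch slides along the case's y over one bay or the other
- hatch (a joint): flat grey sliding hatch of the case, in m: 0 = fully closed over the holders, against the frame at the -y end; 0.178 = fully open, against its stop, when it has moved to the case's +y side. Slides with about 1.5 N of friction and stays where left; it starts closed or up to 0.05 open. Its top face is 115 mm above the bench, its yellow leading edge is on the -y side
- returns: orange returns tray fixed to the bench, open box 190 mm (its x) x 120 mm (its y), 30 mm high, walls and floor about 5 mm; origin at the centre of its underside
- old_a_mid (a point): one of the two old samples (alike): dark bare steel with a copper-brown band near the top, box 36 mm (its x) x 50 mm (its y) x 80 mm tall, 200 g; this point is its centre. At the start it stands in one of the holders
- old_b_mid (a point): one of the two old samples (alike): dark bare steel with a copper-brown band near the top, box 36 mm (its x) x 50 mm (its y) x 80 mm tall, 200 g; this point is its centre. At the start it stands in one of the holders
- hatch_grip (a point): grip point of the hatch's black handle, an upright bar fixed on the hatch: 14 mm thick along the case's y, 70 mm long along the case's x, standing from 115 mm to 160 mm above the bench. This point is in its middle, 138 mm above the bench, 130 mm from the hatch's yellow leading edge; its axes are those of the case
- stub_white_mid (a point): a new white sample, a short upright piece of rectangular downspout: a box 36 mm (its x) x 50 mm (its y) x 80 mm tall (its z), thin coloured shell with a dark rectangle on its top, on a solid steel foot 14 mm high (low centre of mass), 140 to 280 g. This point is its centre, 40 mm above its foot. Standing on the bench at the start, turned up to 30 degrees; absent (None) in some jobs
- stub_green_mid (a point): a new green sample, a short upright piece of rectangular downspout: a box 36 mm (its x) x 50 mm (its y) x 80 mm tall (its z), thin coloured shell with a dark rectangle on its top, on a solid steel foot 14 mm high (low centre of mass), 140 to 280 g. This point is its centre, 40 mm above its foot. Standing on the bench at the start, turned up to 30 degrees; absent (None) in some jobs
- stub_red_mid (a point): a new red sample, a short upright piece of rectangular downspout: a box 36 mm (its x) x 50 mm (its y) x 80 mm tall (its z), thin coloured shell with a dark rectangle on its top, on a solid steel foot 14 mm high (low centre of mass), 140 to 280 g. This point is its centre, 40 mm above its foot. Standing on the bench at the start, turned up to 30 degrees; absent (None) in some jobs
- stub_blue_mid (a point): a new blue sample, a short upright piece of rectangular downspout: a box 36 mm (its x) x 50 mm (its y) x 80 mm tall (its z), thin coloured shell with a dark rectangle on its top, on a solid steel foot 14 mm high (low centre of mass), 140 to 280 g. This point is its centre, 40 mm above its foot. Standing on the bench at the start, turned up to 30 degrees; absent (None) in some jobs
- holder_white: white holder fixed in the case: a rectangular pocket open at the top, inside 42 mm (its x) x 56 mm (its y), walls 5 mm, 28 mm high, floor 4 mm thick; origin at the centre of its underside, 8 mm above the bench; same axes as the case. A seated sample's centre is 44 mm above this origin. Which colour is where changes
- holder_green: green holder fixed in the case: a rectangular pocket open at the top, inside 42 mm (its x) x 56 mm (its y), walls 5 mm, 28 mm high, floor 4 mm thick; origin at the centre of its underside, 8 mm above the bench; same axes as the case. A seated sample's centre is 44 mm above this origin. Which colour is where changes
- holder_red: red holder fixed in the case: a rectangular pocket open at the top, inside 42 mm (its x) x 56 mm (its y), walls 5 mm, 28 mm high, floor 4 mm thick; origin at the centre of its underside, 8 mm above the bench; same axes as the case. A seated sample's centre is 44 mm above this origin. Which colour is where changes
- holder_blue: blue holder fixed in the case: a rectangular pocket open at the top, inside 42 mm (its x) x 56 mm (its y), walls 5 mm, 28 mm high, floor 4 mm thick; origin at the centre of its underside, 8 mm above the bench; same axes as the case. A seated sample's centre is 44 mm above this origin. Which colour is where changes
- tape: yellow tape measure, 66 x 40 x 64 mm; a loose bystander beside the work, origin at its underside. Not part of the job
- rivets: steel tin of rivets, 70 mm across, 80 mm high; a loose bystander beside the work, origin at its underside. Not part of the job
- elbow: grey downspout elbow, about 170 mm long; a loose bystander beside the work, origin at its underside. Not part of the job

How it is judged (in metres and radians):
On the way, in this order (a step that is already met when the one before it is completed fails the run):
1. the hatch has been slid fully open (within 18 mm of its stop) (value of joint hatch above 0.16 m), for 0.2 s.
2. with the hatch still open, both old samples stand in the returns tray and every new sample stands in the holder of its colour (horizontal distance between stub_white_mid and holder_white below 0.008 m and z of stub_white_mid in the frame of holder_white below 0.049 m and angle between each of stub_white_mid, stub_green_mid, stub_red_mid, stub_blue_mid, old_a_mid, old_b_mid's own z axis and vertical below 0.1 rad and horizontal distance between stub_green_mid and holder_green below 0.008 m and z of stub_green_mid in the frame of holder_green below 0.049 m and horizontal distance between stub_red_mid and holder_red below 0.008 m and z of stub_red_mid in the frame of holder_red below 0.049 m and horizontal distance between stub_blue_mid and holder_blue below 0.008 m and z of stub_blue_mid in the frame of holder_blue below 0.049 m and x of old_a_mid in the frame of returns between -0.085 and 0.085 m and y of old_a_mid in the frame of returns between -0.05 and 0.05 m and z of each of old_a_mid, old_b_mid in the frame of returns below 0.05 m and x of old_b_mid in the frame of returns between -0.085 and 0.085 m and y of old_b_mid in the frame of returns between -0.05 and 0.05 m and value of joint hatch above 0.12 m), for 0.2 s.
At the end, for the whole second after the job is handed in: Hatch shut within 5 mm; every new sample at rest, within 6 degrees of upright and 8 mm of the middle of the holder of its colour, foot within 5 mm of its floor; old sample standing on the tray floor, within 6 degrees of upright, its centre within 50 mm of the tray's in x and y (horizontal distance between stub_white_mid and holder_white below 0.008 m and z of stub_white_mid in the frame of holder_white below 0.049 m and angle between each of stub_white_mid, stub_green_mid, stub_red_mid, stub_blue_mid, old_a_mid, old_b_mid's own z axis and vertical below 0.1 rad and horizontal distance between stub_green_mid and holder_green below 0.008 m and z of stub_green_mid in the frame of holder_green below 0.049 m and horizontal distance between stub_red_mid and holder_red below 0.008 m and z of stub_red_mid in the frame of holder_red below 0.049 m and horizontal distance between stub_blue_mid and holder_blue below 0.008 m and z of stub_blue_mid in the frame of holder_blue below 0.049 m and x of old_a_mid in the frame of returns between -0.085 and 0.085 m and y of old_a_mid in the frame of returns between -0.05 and 0.05 m and z of each of old_a_mid, old_b_mid in the frame of returns below 0.05 m and x of old_b_mid in the frame of returns between -0.085 and 0.085 m and y of old_b_mid in the frame of returns between -0.05 and 0.05 m and value of joint hatch below 0.005 m and linear speed of each of stub_white, stub_green, stub_red, stub_blue, old_a, old_b below 0.02 m/s); the robot touches nothing.
It fails at once if a bystander (tape measure, rivet tin, elbow) is moved more than 30 mm (distance of any of tape, rivets, elbow from where it was at the start of the episode above 0.03 m).
Of stub_white, stub_green, stub_red, stub_blue only 2 to 4 are there at a start; the rules pass over those that are not, and their reading is None.
At some moment in a run one of stub_white, stub_green, stub_red, stub_blue may be knocked a few centimetres aside while the robot is not near it.
It also fails if it takes over 210 s, if anything falls off the work surface, if the arm or the gripper's body presses on something with over 40 N, if the wrist force passes 120 N, or if a joint passes its speed limit or range.

## Robot

A 7-joint arm with a two-finger parallel gripper is mounted at the origin on the work surface. World frame = base frame: x ahead of the robot, y to its left, z up, the work surface at z = 0. Lengths are in mm, angles in rad, forces in N, time in s.
With the tool pointing down it reaches from about 350 to 900 mm from the base axis. Payload 8.1 kg.
Tool frame: the origin (TCP) lies on the centre line of the jaws, within the pads' length; the fingertips stand 14 mm ahead of it and the grasp point (between the pads) lies 5 mm behind it; z points along the fingers, y is the line along which they close (so a half turn about z gives the same grasp; the last joint's range is limited). The gripper opens to 92 mm and grips with 3 to 60 N. Pads are 19 mm wide; open, the fingers measure 130 mm over their backs; the gripper's body (75 mm by 190 mm) begins 47 mm behind the grasp point.
Start: joints at [1.192, 0.434, 0.025, 1.573, -0.012, 1.134, -0.075], TCP at [170.174, -601.4, 240.742] pointing down, gripper open.
Joint ranges: [-2.62, 2.62], [-0.44, 2.09], [-1.27, 1.32], [0.08, 2.57], [-1.32, 4.46], [0.12, 2], [-2.74, 2.74]. Speed limits (rad/s): [2.22, 2.22, 3.01, 3.01, 3.14, 3.14, 3.14].

## Interface

Orientations are given as a rotation vector (axis times angle).
In Python, from cell import manip gives the robot as it stands.
- The arm moves only by the tool play_rows, never from a script. Its argument "increments" is a list of rows, each an object with "linear": the shift along the tool's x, y, z in units of 0.04 m (1.0 is 0.04 m), a list of three; "twist": the turn, a rotation vector about the tool's x, y, z in units of 6 degrees (1.0 is 6 degrees), a list of three. A call has 1 to 12 rows; each row shifts and turns the commanded pose from where the row before left it, along the tool's axes as they then stand; what a row does not reach is not made up. A row lasts 1/10 s, in which the tool goes at most 50 mm and 8.59 degrees, less where a joint would pass 70% of its speed; a pose out of reach is approached as far as the arm can. A call with a number of a shift or a turn outside -1 to 1 is refused whole. A call with a gripper value outside its range is refused whole. "grip" is the opening, from 0 (shut) to 1 (fully open), set as the call begins (left out, the last holds). The fingers move at their own pace and stop on an object; "grip_force" is the grip in N (left out, the last holds). Time passes only in rows, so rows that do not move let the fingers close. It gives the time, the measured TCP pose, the force, the opening and the grip force at its end, in the units of the state.
- manip.get_obs(): the state, without advancing time (a new reading comes with each control period).
- manip.camera(name): name is "scene" or "top"; returns (picture, depth): 384x512x3 uint8, red, green, blue; 384x512 float32, mm along the optical axis (not along the pixel's ray), 0 where there is no reading.
- manip.calibration(name): a dict with "fx", "fy", "cx", "cy" (pixels), "rvec" (rotation vector, rad) and "tvec" (3), from world to camera coordinates, as OpenCV has them. Camera axes: x right, y down, z forward; pixel columns grow to the right and rows downward; lengths in mm; the calibration is good to about 2 mm. A picture is of the moment at which its call begins. calibration takes no time and is no camera call.
- manip.hand_in(): hands the job in; it is judged then, once.
The state is a dict: "time": time; "joint_positions": joint angles; "joint_vel": joint speeds; "effort": joint torques, N m; "ee_pos": TCP position; "tool_rot": TCP orientation; "contact_force": force on the tool from outside, world axes, zero at the start; "ft_torque": the same for the moment, N m; "width": finger opening in mm; "grasp_force": force on a finger pad.
Only numpy, scipy, OpenCV 4.12 (cv2) and the standard library are available. Lean on these libraries where they do the work, as an engineer would, in place of code of your own. Each camera call takes 0.05 s, during which the arm holds its last target. There are 200 camera calls.

## Working session

There is one attempt and no reset: what is moved stays moved. The work goes in short steps, Python scripts to look and compute and a tool call to move; the robot and the scene stay as the last step left them, time stands still between calls to the robot, and variables do not carry over. Pictures are saved under pics/ and viewed, at most 14 in all, crops included, and the job is handed in when it is done.

Besides the shell and the picture viewer there is one more tool, called after ">>>" as a command line: name --argument value ..., lists and objects as JSON in quotes. play_rows: Moves the arm, as the interface text tells. Shifts and turns lie within -1 to 1; 1 stands for 0.04 m of shift or 6 degrees of turn. Its arguments: {"type":"object","properties":{"increments":{"type":"array","items":{"type":"object","properties":{"linear":{"type":"array","items":{"type":"number"}},"twist":{"type":"array","items":{"type":"number"}}}}},"grip":{"type":"number"},"grip_force":{"type":"number"}},"required":["increments"]}

```bash
ls; mkdir -p pics; cat > h.py <<'E'
import numpy as np, cv2
from scipy.spatial.transform import Rotation as R
from cell import manip
def shot(cam,name=None):
    im,d=manip.camera(cam)
    if name: cv2.imwrite(f'pics/{name}.png',im[:,:,::-1])
    np.savez(f'pics/{cam}.npz',im=im,d=d)
    return im,d
def load(cam):
    z=np.load(f'pics/{cam}.npz'); return z['im'],z['d']
def world(cam,d):
    c=manip.calibration(cam); v,u=np.mgrid[0:d.shape[0],0:d.shape[1]]
    P=np.stack([(u-c['cx'])/c['fx']*d,(v-c['cy'])/c['fy']*d,d],-1)
    Rm=R.from_rotvec(c['rvec']).as_matrix()
    return (P-np.array(c['tvec']).ravel())@Rm
def obs():
    o=manip.get_obs(); r=R.from_rotvec(o['tool_rot']).as_matrix()
    print('t',round(o['time'],2),'p',np.round(o['ee_pos'],1),'x',np.round(r[:,0],3),'y',np.round(r[:,1],3),'z',np.round(r[:,2],3),'F',np.round(o['contact_force'],1),'w',round(o['width'],1),'gf',o['grasp_force'],'q',np.round(o['joint_positions'],2))
    return o,r
E
python3 - <<'E'
from h import *
obs()
a,_=shot('top','top0');b,_=shot('scene','scene0')
for c in('top','scene'):print(manip.calibration(c))
E
```

```text
pics
t 0.0 p [ 170.  -600.9  239.9] x [ 0.962  0.272 -0.   ] y [ 0.272 -0.962 -0.002] z [-0.001  0.002 -1.   ] F [ 0.4  0.1 -0.1] w 91.9 gf 0.0 q [ 1.19  0.44  0.02  1.57 -0.01  1.13 -0.08]
{'fx': 348.93659553690753, 'fy': 348.93659553690753, 'cx': 252.1492055055836, 'cy': 185.99910508465302, 'rvec': array([ 2.20830185, -2.15527478,  0.11369553]), 'tvec': array([  66.75588106,  652.89066612, 1064.55394822])}
{'fx': 351.5560318904778, 'fy': 351.5560318904778, 'cx': 254.4549617166056, 'cy': 195.57802320444296, 'rvec': array([ 2.46923378,  0.59857535, -0.18306568]), 'tvec': array([-612.62195087, -126.3384499 , 1508.87497419])}
```

View pics/top0.png

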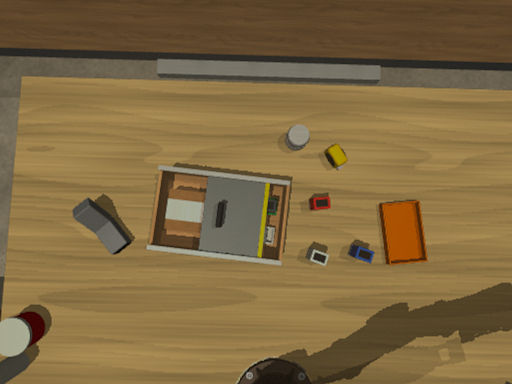

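View pics/scene0.png

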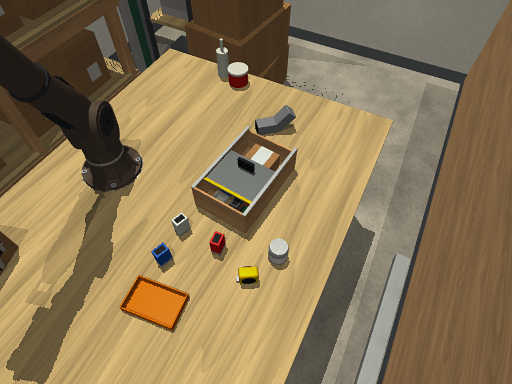

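```bash
python3 - <<'E'
from h import *
for c in('top','scene'):
    k=manip.calibration(c);K=np.array([[k['fx'],0,k['cx']],[0,k['fy'],k['cy']],[0,0,1]])
    print(c,cv2.projectPoints(np.array([[170,-600,240],[0,0,0],[500,0,0],[500,-300,0.]]),k['rvec'],k['tvec'],K,None)[0].round(0).tolist())
im,d=load('top');W=world('top',d)
for n,(u,v) in dict(red=(320,203),white=(319,257),blue=(362,254),tray=(403,232),bench=(350,330),hatch=(240,190),handle=(221,213)).items(): print(n,W[v,u].round(0),im[v,u])
cv2.imwrite('pics/crop0.png',cv2.resize(im[150:280,140:440,::-1],None,fx=2.66,fy=2.66,interpolation=cv2.INTER_CUBIC))
# hatch plane pts & objects by height
def comp(mask,name,mn=15):
    n,l,s,c=cv2.connectedComponentsWithStats(mask.astype(np.uint8))
    for i in range(1,n):
        if s[i,4]<mn: continue
        p=W[l==i]; r=cv2.minAreaRect(p[:,:2].astype(np.float32)); print(name,s[i,4],c[i].round(0),'z',np.median(p[:,2]).round(1),'rect',np.round(r[0],1),np.round(r[1],1),round(r[2],1))
z=W[...,2];ok=(d>0)&(W[...,0]<900)
comp(ok&(abs(z-80)<8)&(np.arange(512)[None]>285),'h80')
comp(ok&(abs(z-115)<5),'h115')
comp(ok&(z>140)&(z<180),'handle')
comp(ok&(abs(z-30)<7)&(np.arange(512)[None]>370),'tray')
E
```

```text
top [[[529.0, 382.0]], [[274.0, 400.0]], [[277.0, 235.0]], [[371.0, 237.0]]]
scene [[[-14.0, 282.0]], [[112.0, 166.0]], [[212.0, 211.0]], [[167.0, 276.0]]]
red [ 601. -120.   80.] [46 37 30]
white [ 442. -118.   82.] [46 39 32]
blue [ 453. -246.   79.] [44 35 28]
tray [ 518. -403.    2.] [170  80   0]
bench [ 212. -233.    2.] [148 122  71]
hatch [631. 119. 112.] [103 102  91]
handle [563. 168. 159.] [33 29 26]
h80 362 [299. 134.] z 80.0 rect [807.8 -55.4] [63.8 63.3] 22.1
h80 206 [321. 202.] z 80.6 rect [ 603.5 -125.4] [36.  50.1] 4.8
h80 217 [364. 254.] z 80.4 rect [ 454.5 -253.2] [51.2 35.8] 71.5
h80 214 [319. 257.] z 80.6 rect [ 442.9 -119. ] [49.5 36. ] 72.6
h115 4523 [234. 216.] z 115.7 rect [556.9 133.1] [179.9 216.1] 84.5
h115 39 [  2. 375.] z 115.1 rect [108.9 751.5] [39.2 10.7] 16.1
handle 139 [219. 214.] z 159.9 rect [560.5 172.7] [14.1 67.2] 84.5
tray 412 [405. 233.] z 29.6 rect [ 520.6 -395.6] [189.7 123.3] 6.8
```

View pics/crop0.png

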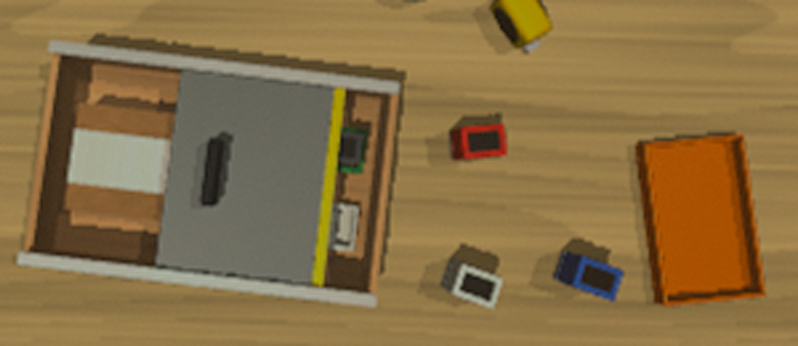

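```bash
cat >> h.py <<'E'
def go(x,y,z,yaw):
    """needed: turn about tool z (units of 6deg) so tool y points at yaw(mod 180), then shift in units 40mm in turned frame"""
    o,r=obs(); cur=np.degrees(np.arctan2(r[1,1],r[0,1]))
    a=(yaw-cur+90)%180-90
    for aa in (a,a-180*np.sign(a)):
        r2=R.from_rotvec([0,0,np.radians(aa)]).as_matrix()@r
        print('twist z total',round(-aa/6,2),'then lin total',np.round(r2.T@(np.array([x,y,z])-o['ee_pos'])/40,2),'| before-turn lin',np.round(r.T@(np.array([x,y,z])-o['ee_pos'])/40,2))
E
python3 - <<'E'
from h import *
im,d=load('top');W=world('top',d);z=W[...,2]
m=(d>0)&(z>119)&(z<126)&(abs(W[...,0]-560)<200)&(W[...,1]>-100)&(W[...,1]<400)
P=W[m][:,:2]; print(len(P),cv2.minAreaRect(P.astype(np.float32)))
a=np.radians(-5.5);X=np.array([np.cos(a),np.sin(a)]);Y=np.array([-np.sin(a),np.cos(a)])
px,py=P@X,P@Y
c=(px.min()+px.max())/2*X+(py.min()+py.max())/2*Y
print('center',c,np.ptp(px),np.ptp(py),'handle rel',(np.array([560.5,172.7])-c)@np.c_[X,Y])
go(560.5,172.7,250,-95.5)
E
```

```text
1143 ((561.1597290039062, 175.55953979492188), (380.39031982421875, 240.52423095703125), 84.53765869140625)
center [561.12700354 175.4968659 ] 240.67040339502108 380.37926695070456 handle rel [-0.35604922 -2.84408531]
t 0.1 p [ 170.1 -601.   240. ] x [ 0.962  0.272 -0.   ] y [ 0.272 -0.962 -0.001] z [-0.     0.001 -1.   ] F [-0.1  0.   0.9] w 92.0 gf 0.0 q [ 1.19  0.44  0.02  1.57 -0.01  1.13 -0.08]
twist z total 3.55 then lin total [  7.86 -20.19  -0.22] | before-turn lin [ 14.66 -15.95  -0.23]
twist z total -26.45 then lin total [-7.86 20.19 -0.28] | before-turn lin [ 14.66 -15.95  -0.23]
```

>>> play_rows --increments '[{"twist":[0,0,0.8875],"linear":[0,0,0]},{"twist":[0,0,0.8875],"linear":[0,0,0]},{"twist":[0,0,0.8875],"linear":[0,0,0]},{"twist":[0,0,0.8875],"linear":[0,0,0]},{"linear":[0.33,-0.84,0],"twist":[0,0,0]},{"linear":[0.33,-0.84,0],"twist":[0,0,0]},{"linear":[0.33,-0.84,0],"twist":[0,0,0]},{"linear":[0.33,-0.84,0],"twist":[0,0,0]},{"linear":[0.33,-0.84,0],"twist":[0,0,0]},{"linear":[0.33,-0.84,0],"twist":[0,0,0]},{"linear":[0.33,-0.84,0],"twist":[0,0,0]},{"linear":[0.33,-0.84,0],"twist":[0,0,0]}]' --grip 0.6

```text
time: 1.3
ee_pos: [301.3, -342.4, 240.6]
tool_rot: [-3.138, 0.151, 0.001]
contact_force: [0.5, 0.3, 0.5]
width: 55.3
grasp_force: 0.0
```

```bash
python3 -c "
from h import *
go(560.5,172.7,250,-95.5)"
```

```text
t 1.3 p [ 301.3 -342.4  240.6] x [ 0.995 -0.096 -0.   ] y [-0.096 -0.995 -0.   ] z [-0.  0. -1.] F [0.5 0.3 0.5] w 55.3 gf 0.0 q [ 0.76  0.16 -0.03  1.96  0.01  1.02 -0.94]
twist z total -0.0 then lin total [  5.21 -13.44  -0.24] | before-turn lin [  5.21 -13.44  -0.24]
twist z total 30.0 then lin total [-5.22 13.44 -0.24] | before-turn lin [  5.21 -13.44  -0.24]
```

>>> play_rows --increments '[{"linear":[0.326,-0.84,0],"twist":[0,0,0]},{"linear":[0.326,-0.84,0],"twist":[0,0,0]},{"linear":[0.326,-0.84,0],"twist":[0,0,0]},{"linear":[0.326,-0.84,0],"twist":[0,0,0]},{"linear":[0.326,-0.84,0],"twist":[0,0,0]},{"linear":[0.326,-0.84,0],"twist":[0,0,0]},{"linear":[0.326,-0.84,0],"twist":[0,0,0]},{"linear":[0.326,-0.84,0],"twist":[0,0,0]},{"linear":[0.326,-0.84,0],"twist":[0,0,0]},{"linear":[0.326,-0.84,0],"twist":[0,0,0]},{"linear":[0.326,-0.84,0],"twist":[0,0,0]},{"linear":[0.326,-0.84,0],"twist":[0,0,0]}]'

```text
time: 2.5
ee_pos: [495.8, 43.6, 240.5]
tool_rot: [3.138, -0.151, -0.001]
contact_force: [-0.1, -0.3, 0.5]
width: 54.9
grasp_force: 0.0
```

>>> play_rows --increments '[{"linear":[0.326,-0.84,0],"twist":[0,0,0]},{"linear":[0.326,-0.84,0],"twist":[0,0,0]},{"linear":[0.326,-0.84,0],"twist":[0,0,0]},{"linear":[0.326,-0.84,0],"twist":[0,0,0]},{"linear":[0,0,0],"twist":[0,0,0]}]'

```text
time: 3.0
ee_pos: [560.7, 176.6, 240.1]
tool_rot: [-3.135, 0.142, 0.001]
contact_force: [0.3, -0.7, -0.2]
width: 55.3
grasp_force: 0.0
```

```bash
python3 -c "
from h import *
go(560.5,172.7,138,-95.5)"
```

```text
t 3.0 p [560.7 176.6 240.1] x [ 0.996 -0.09  -0.001] y [-0.09  -0.996 -0.003] z [-0.     0.003 -1.   ] F [ 0.3 -0.7 -0.2] w 55.3 gf 0.0 q [-0.12  0.41 -0.39  1.64  0.16  1.12 -2.21]
twist z total 0.05 then lin total [0.01 0.1  2.55] | before-turn lin [0.01 0.1  2.55]
twist z total -29.95 then lin total [-0.   -0.09  2.55] | before-turn lin [0.01 0.1  2.55]
```

>>> play_rows --increments '[{"linear":[0,0.1,0.64],"twist":[0,0,0]},{"linear":[0,0,0.64],"twist":[0,0,0]},{"linear":[0,0,0.64],"twist":[0,0,0]},{"linear":[0,0,0.63],"twist":[0,0,0]}]'

```text
time: 3.4
ee_pos: [559.5, 166.3, 137.5]
tool_rot: [3.137, -0.151, -0.001]
contact_force: [0.2, 0.7, 0.2]
width: 55.4
grasp_force: 0.0
```

>>> play_rows --increments '[{"linear":[0,0,0],"twist":[0,0,0]},{"linear":[0,0,0],"twist":[0,0,0]},{"linear":[0,0,0],"twist":[0,0,0]},{"linear":[0,0,0],"twist":[0,0,0]},{"linear":[0,0,0],"twist":[0,0,0]},{"linear":[0,0,0],"twist":[0,0,0]}]' --grip 0 --grip_force 20

```text
time: 4.0
ee_pos: [560.6, 167.8, 139.7]
tool_rot: [-3.137, 0.15, -0.003]
contact_force: [-0.6, 0.8, 5.8]
width: 13.4
grasp_force: 20.0
```

>>> play_rows --increments '[{"linear":[0,-0.3,0],"twist":[0,0,0]},{"linear":[0,-0.3,0],"twist":[0,0,0]},{"linear":[0,-0.3,0],"twist":[0,0,0]},{"linear":[0,-0.3,0],"twist":[0,0,0]},{"linear":[0,-0.3,0],"twist":[0,0,0]},{"linear":[0,-0.3,0],"twist":[0,0,0]},{"linear":[0,-0.3,0],"twist":[0,0,0]},{"linear":[0,-0.3,0],"twist":[0,0,0]},{"linear":[0,-0.3,0],"twist":[0,0,0]},{"linear":[0,-0.3,0],"twist":[0,0,0]},{"linear":[0,-0.17,0],"twist":[0,0,0]},{"linear":[0,0,0],"twist":[0,0,0]}]'

```text
time: 5.2
ee_pos: [572.7, 295.0, 139.8]
tool_rot: [-3.137, 0.149, -0.003]
contact_force: [-0.2, 2.8, 6.6]
width: 13.9
grasp_force: 20.0
```

```bash
python3 -c "
from h import *
obs()"
```

```text
t 5.2 p [572.7 295.  139.8] x [ 0.995 -0.095  0.002] y [-0.095 -0.995 -0.002] z [ 0.002  0.001 -1.   ] F [-0.2  2.8  6.6] w 13.9 gf 20.005466043949127 q [-0.32  0.59 -0.36  1.62  0.23  0.98 -2.42]
```

>>> play_rows --increments '[{"linear":[0,-0.1,0],"twist":[0,0,0]},{"linear":[0,0,0],"twist":[0,0,0]},{"linear":[0,0,0],"twist":[0,0,0]}]'

```text
time: 5.5
ee_pos: [573.0, 298.0, 139.8]
tool_rot: [-3.137, 0.15, -0.003]
contact_force: [0.1, 1.5, 5.6]
width: 13.8
grasp_force: 20.0
```

>>> play_rows --increments '[{"linear":[0,0,0],"twist":[0,0,0]},{"linear":[0,0,0],"twist":[0,0,0]},{"linear":[0,0,0],"twist":[0,0,0]},{"linear":[0,0,0],"twist":[0,0,0]},{"linear":[0,0,-0.7],"twist":[0,0,0]},{"linear":[0,0,-0.7],"twist":[0,0,0]},{"linear":[0,0,-0.7],"twist":[0,0,0]},{"linear":[0,0,-0.5],"twist":[0,0,0]},{"linear":[-0.8,0,0],"twist":[0,0,0]},{"linear":[-0.8,0,0],"twist":[0,0,0]},{"linear":[-0.8,0,0],"twist":[0,0,0]},{"linear":[-0.8,0,0],"twist":[0,0,0]}]' --grip 0.6

```text
time: 6.7
ee_pos: [443.7, 309.5, 242.6]
tool_rot: [3.138, -0.151, -0.0]
contact_force: [-0.4, 0.3, 0.4]
width: 55.0
grasp_force: 0.0
```

```bash
python3 - <<'E'
from h import *
obs()
im,d=shot('top');W=world('top',d);z=W[...,2]
cv2.imwrite('pics/crop1.png',cv2.resize(im[150:290,140:380,::-1],None,fx=3.3,fy=3.3,interpolation=cv2.INTER_CUBIC))
a=np.radians(-5.47);M=np.array([[np.cos(a),-np.sin(a)],[np.sin(a),np.cos(a)]]);c=np.array([561.1,175.5])
L=(W[...,:2]-c)@M
def comp(mask,name,mn=15):
    n,l,s,cc=cv2.connectedComponentsWithStats(mask.astype(np.uint8))
    for i in range(1,n):
        if s[i,4]<mn: continue
        p=W[l==i]; r=cv2.minAreaRect(p[:,:2].astype(np.float32)); q=L[l==i]; print(name,s[i,4],cc[i].round(0),'z',np.median(p[:,2]).round(1),'rect',np.round(r[0],1),np.round(r[1],1),round(r[2],1),'case',q.min(0).round(1),q.max(0).round(1))
inb=(d>0)&(abs(L[...,0])<110)&(L[...,1]>-180)&(L[...,1]<-6)
comp(inb&(abs(z-92)<7),'old')
comp(inb&(abs(z-36)<4),'rim')
comp((d>0)&(abs(z-80)<7)&(W[...,1]<-80)&(W[...,0]<700),'new')
comp((d>0)&(abs(z-160)<4)&(W[...,0]>500)&(W[...,1]>250),'handle')
E
```

```text
t 6.7 p [443.7 309.5 242.6] x [ 0.995 -0.096 -0.   ] y [-0.096 -0.995  0.   ] z [-0. -0. -1.] F [-0.4  0.3  0.4] w 55.0 gf 0.0 q [-0.38  0.33 -0.43  1.75  0.15  1.09 -2.52]
old 207 [267. 204.] z 92.4 rect [593.  37.] [49.6 36.3] 83.0 case [  27.  -159.7] [  63.2 -110. ]
old 214 [235. 231.] z 92.6 rect [511.4 129.2] [49.7 36. ] 84.3 case [-63.1 -75.7] [-27.  -25.9]
rim 103 [240. 202.] z 36.4 rect [601.  120.4] [65.8 51.7] 84.7 case [ 19.  -83.9] [ 70.8 -18.1]
rim 62 [260. 203.] z 36.2 rect [593.6  44.5] [50.5 51.7] 84.5 case [  19.  -152.6] [  70.7 -102. ]
rim 40 [273. 209.] z 37.4 rect [591.4  23. ] [37.9 51.1] 84.3 case [  19.1 -168. ] [  70.2 -129.8]
rim 95 [236. 229.] z 36.2 rect [511.6 128.9] [65.7 51.9] 84.9 case [-71.  -83.9] [-19.  -18.2]
rim 59 [263. 228.] z 36.5 rect [515.3  44.4] [30.6 64.9] 1.3 case [ -52.1 -167.9] [ -18.9 -102.2]
rim 18 [254. 240.] z 36.0 rect [487.2  70.1] [12.3 18.5] 0.7 case [ -70.6 -121.8] [ -58.1 -102.1]
rim 35 [268. 241.] z 36.6 rect [480.6  32.2] [19.4 42.7] 23.4 case [ -70.7 -167.9] [ -48.4 -127.9]
new 203 [322. 202.] z 80.6 rect [ 603.2 -125. ] [35.8 49.5] 6.8 case [  50.8 -321.8] [  91.6 -268.3]
new 213 [364. 254.] z 80.7 rect [ 454.5 -253. ] [51.1 35.8] 71.5 case [ -87.7 -465.4] [ -44.4 -409.3]
new 210 [319. 257.] z 81.0 rect [ 442.8 -118.9] [49.4 35.8] 71.1 case [-111.5 -332.3] [ -68.8 -278.3]
handle 126 [174. 208.] z 160.3 rect [572.4 295.8] [13.8 69.2] 84.2 case [-34.8 114. ] [ 34.4 127.9]
```

View pics/crop1.png

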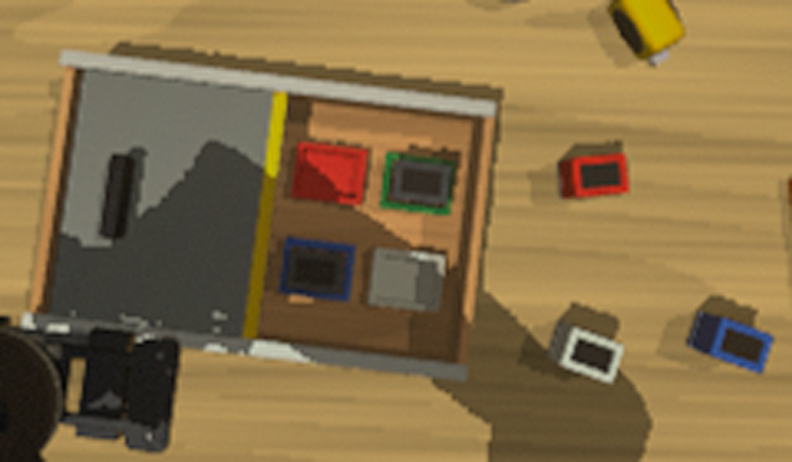

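>>> play_rows --increments '[{"linear":[0,0.4,0],"twist":[0,0,-1]},{"linear":[0,0,0],"twist":[0,0,-1]},{"linear":[0,0,0],"twist":[0,0,-1]},{"linear":[0,0,0],"twist":[0,0,-1]},{"linear":[0,0,0],"twist":[0,0,-1]},{"linear":[0,0,0],"twist":[0,0,-1]},{"linear":[0,0,0],"twist":[0,0,-1]},{"linear":[0,0,0],"twist":[0,0,-1]},{"linear":[0,0,0],"twist":[0,0,-1]},{"linear":[0,0,0],"twist":[0,0,-1]},{"linear":[0,0,0],"twist":[0,0,-1]},{"linear":[0,0,0],"twist":[0,0,-1]}]'

```text
time: 7.95
ee_pos: [443.6, 293.5, 242.6]
tool_rot: [2.624, 1.728, -0.0]
contact_force: [-0.4, 0.0, 0.4]
width: 54.9
grasp_force: 0.0
```

>>> play_rows --increments '[{"linear":[0,0,0],"twist":[0,0,-1]},{"linear":[0,0,0],"twist":[0,0,-1]},{"linear":[0,0,0],"twist":[0,0,-1]}]'

```text
time: 8.25
ee_pos: [443.7, 293.5, 242.6]
tool_rot: [2.321, 2.117, -0.0]
contact_force: [0.2, -0.4, 0.2]
width: 55.1
grasp_force: 0.0
```

```bash
python3 -c "
from h import *
go(511.4,130.5,200,-5.47)"
```

```text
t 8.25 p [443.7 293.5 242.6] x [ 0.092  0.996 -0.   ] y [ 0.996 -0.092 -0.   ] z [-0. -0. -1.] F [ 0.2 -0.4  0.2] w 55.1 gf 0.0 q [-0.12  0.38 -0.75  1.75  0.29  1.12 -1.05]
twist z total 0.03 then lin total [-3.9   2.07  1.07] | before-turn lin [-3.9   2.06  1.07]
twist z total -29.97 then lin total [ 3.9  -2.07  1.07] | before-turn lin [-3.9   2.06  1.07]
```

>>> play_rows --increments '[{"linear":[-0.65,0.345,0.18],"twist":[0,0,0]},{"linear":[-0.65,0.345,0.18],"twist":[0,0,0]},{"linear":[-0.65,0.345,0.18],"twist":[0,0,0]},{"linear":[-0.65,0.345,0.18],"twist":[0,0,0]},{"linear":[-0.65,0.345,0.18],"twist":[0,0,0]},{"linear":[-0.65,0.345,0.17],"twist":[0,0,0]},{"linear":[0,0,0],"twist":[0,0,0]},{"linear":[0,0,0.5],"twist":[0,0,0]},{"linear":[0,0,0.5],"twist":[0,0,0]},{"linear":[0,0,0.5],"twist":[0,0,0]}]'

```text
time: 9.25
ee_pos: [511.0, 130.9, 139.5]
tool_rot: [2.325, 2.112, 0.001]
contact_force: [0.1, 0.1, 0.1]
width: 54.9
grasp_force: 0.0
```

```bash
python3 -c "
from h import *
go(511.4,130.5,80,-5.47)"
```

```text
t 9.25 p [511.  130.9 139.5] x [0.096 0.995 0.   ] y [ 0.995 -0.096  0.   ] z [ 0.001  0.    -1.   ] F [0.1 0.1 0.1] w 54.9 gf 0.0 q [ 0.14  0.48 -0.66  1.89  0.37  0.9  -0.8 ]
twist z total -0.0 then lin total [-0.01  0.01  1.49] | before-turn lin [-0.01  0.01  1.49]
twist z total 30.0 then lin total [ 0.01 -0.01  1.49] | before-turn lin [-0.01  0.01  1.49]
```

>>> play_rows --increments '[{"linear":[0,0,0.5],"twist":[0,0,0]},{"linear":[0,0,0.5],"twist":[0,0,0]},{"linear":[0,0,0.49],"twist":[0,0,0]}]'

```text
time: 9.55
ee_pos: [510.9, 131.1, 79.7]
tool_rot: [-2.325, -2.112, -0.0]
contact_force: [0.2, -0.0, 0.3]
width: 54.8
grasp_force: 0.0
```

>>> play_rows --increments '[{"linear":[0,0,0],"twist":[0,0,0]},{"linear":[0,0,0],"twist":[0,0,0]},{"linear":[0,0,0],"twist":[0,0,0]},{"linear":[0,0,0],"twist":[0,0,0]},{"linear":[0,0,0],"twist":[0,0,0]}]' --grip 0 --grip_force 30

```text
time: 10.05
ee_pos: [511.5, 130.9, 81.3]
tool_rot: [2.325, 2.112, 0.002]
contact_force: [-1.1, -0.6, 5.1]
width: 35.8
grasp_force: 29.9
```

```bash
python3 -c "
from h import *
obs()"
```

```text
t 10.05 p [511.5 130.9  81.3] x [0.096 0.995 0.001] y [ 0.995 -0.096  0.001] z [ 0.002  0.    -1.   ] F [-1.1 -0.6  5.1] w 35.8 gf 29.922718405723572 q [ 0.1   0.55 -0.61  1.94  0.45  0.78 -0.87]
```

>>> play_rows --increments '[{"linear":[0,0,-0.4],"twist":[0,0,0]},{"linear":[0,0,-0.6],"twist":[0,0,0]},{"linear":[0,0,-0.7],"twist":[0,0,0]},{"linear":[0,0,-0.8],"twist":[0,0,0]},{"linear":[0,0,-0.8],"twist":[0,0,0]},{"linear":[0,0,-0.5],"twist":[0,0,0]}]'

```text
time: 10.65
ee_pos: [511.4, 130.8, 234.9]
tool_rot: [2.324, 2.111, 0.003]
contact_force: [0.3, 0.3, -1.8]
width: 35.8
grasp_force: 29.9
```

```bash
python3 - <<'E'
from h import *
im,d=shot('top');W=world('top',d)
go(520.6-4.5,-395.6-40,230,6.8)   # tray: second half
m=(d>0)&(abs(W[...,2]-140-92)<9)&(abs(W[...,0]-511)<60)&(abs(W[...,1]-130)<60)
print(m.sum())
cv2.imwrite('pics/crop2.png',cv2.resize(im[170:290,180:340,::-1],None,fx=4,fy=4,interpolation=cv2.INTER_CUBIC))
E
```

```text
t 10.7 p [512.5 131.4 237.3] x [0.096 0.995 0.002] y [ 0.995 -0.096  0.006] z [ 0.006  0.001 -1.   ] F [ 1.3 -0.4  0.5] w 36.3 gf 29.901992976665497 q [ 0.19  0.37 -0.72  1.77  0.27  1.09 -0.71]
twist z total -2.05 then lin total [-14.09  -1.59   0.15] | before-turn lin [-14.1    1.45   0.17]
twist z total 27.95 then lin total [14.09  1.59  0.22] | before-turn lin [-14.1    1.45   0.17]
0
```

View pics/crop2.png

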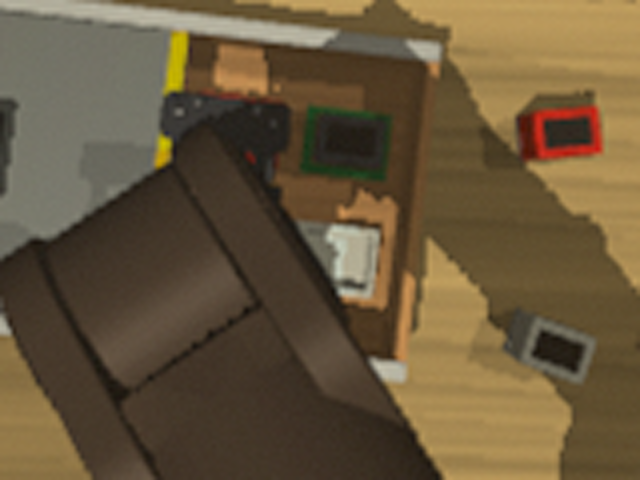

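>>> play_rows --increments '[{"linear":[0,0,0],"twist":[0,0,-1]},{"linear":[0,0,0],"twist":[0,0,-1.0]},{"linear":[-0.5,-0.022,0],"twist":[0,0,0]},{"linear":[-0.82,-0.022,0],"twist":[0,0,0]},{"linear":[-0.82,-0.022,0],"twist":[0,0,0]},{"linear":[-0.82,-0.022,0],"twist":[0,0,0]},{"linear":[-0.82,-0.022,0],"twist":[0,0,0]},{"linear":[-0.82,-0.022,0],"twist":[0,0,0]},{"linear":[-0.82,-0.022,0],"twist":[0,0,0]},{"linear":[-0.82,-0.022,0],"twist":[0,0,0]},{"linear":[-0.82,-0.022,0],"twist":[0,0,0]},{"linear":[-0.82,-0.022,0],"twist":[0,0,0]}]'

```text
time: 11.9
ee_pos: [537.5, -185.2, 232.0]
tool_rot: [-2.092, -2.343, 0.001]
contact_force: [1.0, 0.4, -2.2]
width: 36.1
grasp_force: 29.9
```

>>> play_rows --increments '[{"linear":[-0.82,-0.022,0],"twist":[0,0,0]},{"linear":[-0.82,-0.022,0],"twist":[0,0,0]},{"linear":[-0.82,-0.022,0],"twist":[0,0,0]},{"linear":[-0.82,-0.022,0],"twist":[0,0,0]},{"linear":[-0.82,-0.022,0],"twist":[0,0,0]},{"linear":[-0.82,-0.022,0],"twist":[0,0,0]},{"linear":[-0.3,0,0],"twist":[0,0,0]},{"linear":[0,0,0],"twist":[0,0,0]}]'

```text
time: 12.7
ee_pos: [555.3, -393.9, 231.1]
tool_rot: [-2.095, -2.34, 0.001]
contact_force: [1.6, 0.1, -2.8]
width: 36.0
grasp_force: 29.9
```

```bash
python3 -c "
from h import *
go(560.3,-390.9,77,6.8)"
```

```text
t 12.7 p [ 555.3 -393.9  231.1] x [-0.11   0.994  0.   ] y [ 0.994  0.11  -0.001] z [-0.001 -0.    -1.   ] F [ 1.6  0.1 -2.8] w 36.0 gf 29.901985824108124 q [ 0.89  0.61 -0.6   1.39  0.35  1.25  0.38]
twist z total -0.08 then lin total [0.06 0.14 3.85] | before-turn lin [0.06 0.14 3.85]
twist z total 29.92 then lin total [-0.06 -0.13  3.85] | before-turn lin [0.06 0.14 3.85]
```

>>> play_rows --increments '[{"linear":[0.06,0.14,0.6],"twist":[0,0,-0.08]},{"linear":[0,0,0.7],"twist":[0,0,0]},{"linear":[0,0,0.7],"twist":[0,0,0]},{"linear":[0,0,0.6],"twist":[0,0,0]},{"linear":[0,0,0.5],"twist":[0,0,0]},{"linear":[0,0,0.3],"twist":[0,0,0]},{"linear":[0,0,0.25],"twist":[0,0,0]},{"linear":[0,0,0.1],"twist":[0,0,0]},{"linear":[0,0,0],"twist":[0,0,0]}]'

```text
time: 13.6
ee_pos: [561.7, -388.4, 82.4]
tool_rot: [2.082, 2.353, 0.0]
contact_force: [-0.3, 0.7, -2.2]
width: 35.9
grasp_force: 29.9
```

```bash
python3 -c "
from h import *
obs()"
```

```text
t 13.6 p [ 561.7 -388.4   82.4] x [-0.122  0.993  0.   ] y [0.993 0.122 0.   ] z [ 0.  0. -1.] F [-0.3  0.7 -2.2] w 35.9 gf 29.902408719062805 q [ 0.86  0.74 -0.55  1.54  0.44  0.98  0.3 ]
```

>>> play_rows --increments '[{"linear":[0,0,0.08],"twist":[0,0,0]},{"linear":[0,0,0.06],"twist":[0,0,0]},{"linear":[0,0,0.04],"twist":[0,0,0]},{"linear":[0,0,0],"twist":[0,0,0]},{"linear":[0,0,0],"twist":[0,0,0]}]'

```text
time: 14.1
ee_pos: [561.6, -388.8, 75.3]
tool_rot: [2.082, 2.352, 0.0]
contact_force: [0.5, 0.2, -1.9]
width: 35.6
grasp_force: 29.9
```

>>> play_rows --increments '[{"linear":[0,0,0.03],"twist":[0,0,0]},{"linear":[0,0,0.02],"twist":[0,0,0]},{"linear":[0,0,0],"twist":[0,0,0]}]'

```text
time: 14.4
ee_pos: [561.8, -388.9, 74.4]
tool_rot: [2.082, 2.352, -0.0]
contact_force: [-2.7, 1.2, 7.8]
width: 35.4
grasp_force: 29.9
```

>>> play_rows --increments '[{"linear":[0,0,0],"twist":[0,0,0]},{"linear":[0,0,0],"twist":[0,0,0]},{"linear":[0,0,0],"twist":[0,0,0]},{"linear":[0,0,0],"twist":[0,0,0]},{"linear":[0,0,-0.3],"twist":[0,0,0]},{"linear":[0,0,-0.7],"twist":[0,0,0]},{"linear":[0,0,-0.8],"twist":[0,0,0]},{"linear":[0,0,-0.8],"twist":[0,0,0]},{"linear":[0,0,-0.8],"twist":[0,0,0]},{"linear":[0,0,0],"twist":[0,0,0]}]' --grip 0.6

```text
time: 15.4
ee_pos: [564.2, -389.3, 215.5]
tool_rot: [2.077, 2.346, 0.003]
contact_force: [0.6, -0.7, 0.9]
width: 55.3
grasp_force: 0.0
```

```bash
python3 -c "
from h import *
go(593,38.2,200,-6)"
```

```text
t 15.4 p [ 564.2 -389.3  215.5] x [-0.122  0.993 -0.005] y [0.993 0.122 0.007] z [ 0.008 -0.004 -1.   ] F [ 0.6 -0.7  0.9] w 55.3 gf 0.0 q [ 0.88  0.62 -0.6   1.41  0.36  1.21  0.37]
twist z total 2.16 then lin total [10.71 -0.4   0.33] | before-turn lin [10.52  2.01  0.35]
twist z total -27.84 then lin total [-10.7    0.4    0.44] | before-turn lin [10.52  2.01  0.35]
```

>>> play_rows --increments '[{"linear":[0,0,0],"twist":[0,0,1]},{"linear":[0,0,0],"twist":[0,0,1]},{"linear":[0.76,-0.028,0],"twist":[0,0,0.16]},{"linear":[0.77,-0.028,0],"twist":[0,0,0]},{"linear":[0.77,-0.028,0],"twist":[0,0,0]},{"linear":[0.77,-0.028,0],"twist":[0,0,0]},{"linear":[0.77,-0.028,0],"twist":[0,0,0]},{"linear":[0.77,-0.028,0],"twist":[0,0,0]},{"linear":[0.77,-0.028,0],"twist":[0,0,0]},{"linear":[0.77,-0.028,0],"twist":[0,0,0]},{"linear":[0.77,-0.028,0],"twist":[0,0,0]},{"linear":[0.77,-0.028,0],"twist":[0,0,0]}]'

```text
time: 16.6
ee_pos: [581.9, -80.3, 209.6]
tool_rot: [2.334, 2.102, 0.0]
contact_force: [-0.2, -0.1, 0.3]
width: 55.2
grasp_force: 0.0
```

>>> play_rows --increments '[{"linear":[0.77,-0.028,0],"twist":[0,0,0]},{"linear":[0.77,-0.028,0],"twist":[0,0,0]},{"linear":[0.77,-0.028,0],"twist":[0,0,0]},{"linear":[0.71,-0.028,0],"twist":[0,0,0]},{"linear":[0,0,0],"twist":[0,0,0]},{"linear":[0,0,0.7],"twist":[0,0,0]},{"linear":[0,0,0.7],"twist":[0,0,0]},{"linear":[0,0,0],"twist":[0,0,0]}]'

```text
time: 17.4
ee_pos: [587.9, 37.6, 150.1]
tool_rot: [-2.332, -2.1, 0.008]
contact_force: [-1.4, 0.0, -0.6]
width: 55.4
grasp_force: 0.0
```

```bash
python3 -c "
from h import *
go(593,38.2,80,-6)"
```

```text
t 17.4 p [587.9  37.6 150.1] x [ 0.105  0.995 -0.002] y [ 0.995 -0.105 -0.006] z [-0.006 -0.001 -1.   ] F [-1.4  0.  -0.6] w 55.4 gf 0.0 q [ 0.26  0.55 -0.6   1.73  0.36  0.99 -0.58]
twist z total -0.0 then lin total [0.03 0.14 1.75] | before-turn lin [0.03 0.14 1.75]
twist z total 30.0 then lin total [-0.02 -0.12  1.75] | before-turn lin [0.03 0.14 1.75]
```

>>> play_rows --increments '[{"linear":[0.03,0.1,0.5],"twist":[0,0,0]},{"linear":[0,0,0.5],"twist":[0,0,0]},{"linear":[0,0,0.2],"twist":[0,0,0]},{"linear":[0,0,0],"twist":[0,0,0]}]'

```text
time: 17.8
ee_pos: [593.9, 39.4, 105.1]
tool_rot: [-2.334, -2.102, 0.002]
contact_force: [0.5, -0.2, 1.1]
width: 55.0
grasp_force: 0.0
```

```bash
python3 -c "
from h import *
go(593,38.2,80,-6)"
```

```text
t 17.8 p [593.9  39.4 105.1] x [ 0.104  0.995 -0.   ] y [ 0.995 -0.104 -0.001] z [-0.001 -0.    -1.   ] F [ 0.5 -0.2  1.1] w 55.0 gf 0.0 q [ 0.24  0.6  -0.58  1.76  0.4   0.9  -0.62]
twist z total 0.0 then lin total [-0.03 -0.02  0.63] | before-turn lin [-0.03 -0.02  0.63]
twist z total -30.0 then lin total [0.03 0.02 0.63] | before-turn lin [-0.03 -0.02  0.63]
```

>>> play_rows --increments '[{"linear":[-0.03,-0.02,0.32],"twist":[0,0,0]},{"linear":[0,0,0.31],"twist":[0,0,0]},{"linear":[0,0,0],"twist":[0,0,0]}]'

```text
time: 18.1
ee_pos: [592.2, 38.1, 78.3]
tool_rot: [-2.334, -2.101, 0.004]
contact_force: [-0.2, -0.0, -0.1]
width: 55.1
grasp_force: 0.0
```

>>> play_rows --increments '[{"linear":[0,0,0],"twist":[0,0,0]},{"linear":[0,0,0],"twist":[0,0,0]},{"linear":[0,0,0],"twist":[0,0,0]},{"linear":[0,0,0],"twist":[0,0,0]},{"linear":[0,0,0],"twist":[0,0,0]}]' --grip 0 --grip_force 30

```text
time: 18.6
ee_pos: [593.5, 38.8, 80.3]
tool_rot: [2.334, 2.102, 0.001]
contact_force: [-0.6, 0.6, 2.5]
width: 36.0
grasp_force: 29.8
```

>>> play_rows --increments '[{"linear":[0,0,-0.4],"twist":[0,0,0]},{"linear":[0,0,-0.6],"twist":[0,0,0]},{"linear":[0,0,-0.7],"twist":[0,0,0]},{"linear":[0,0,-0.8],"twist":[0,0,0]},{"linear":[0,0,-0.8],"twist":[0,0,0]},{"linear":[0,0,-0.5],"twist":[0,0,0]},{"linear":[0,0,0],"twist":[0,0,0]}]'

```text
time: 19.3
ee_pos: [594.8, 39.4, 236.1]
tool_rot: [2.332, 2.1, 0.008]
contact_force: [0.8, 0.2, -2.3]
width: 35.8
grasp_force: 29.8
```

```bash
python3 -c "
from h import *
go(480.9,-400.3,76,6.8)"
```

```text
t 19.3 p [594.8  39.4 236.1] x [0.104 0.995 0.001] y [ 0.995 -0.104  0.006] z [ 0.006  0.001 -1.   ] F [ 0.8  0.2 -2.3] w 35.8 gf 29.834116995334625 q [ 0.29  0.47 -0.64  1.62  0.3   1.15 -0.53]
twist z total -2.13 then lin total [-10.58  -4.15   3.96] | before-turn lin [-11.23  -1.71   3.98]
twist z total 27.87 then lin total [10.57  4.1   4.04] | before-turn lin [-11.23  -1.71   3.98]
```

>>> play_rows --increments '[{"linear":[0,0,0],"twist":[0,0,-1]},{"linear":[0,0,0],"twist":[0,0,-1.0]},{"linear":[-0.5,-0.2,0],"twist":[0,0,-0.13]},{"linear":[-0.8,-0.31,0],"twist":[0,0,0]},{"linear":[-0.8,-0.31,0],"twist":[0,0,0]},{"linear":[-0.8,-0.31,0],"twist":[0,0,0]},{"linear":[-0.8,-0.31,0],"twist":[0,0,0]},{"linear":[-0.8,-0.31,0],"twist":[0,0,0]},{"linear":[-0.8,-0.31,0],"twist":[0,0,0]},{"linear":[-0.8,-0.31,0],"twist":[0,0,0]},{"linear":[-0.8,-0.31,0],"twist":[0,0,0]},{"linear":[-0.8,-0.31,0],"twist":[0,0,0]}]'

```text
time: 20.5
ee_pos: [509.6, -282.4, 231.3]
tool_rot: [-2.085, -2.348, 0.001]
contact_force: [-0.1, -0.5, -1.4]
width: 35.9
grasp_force: 29.8
```

>>> play_rows --increments '[{"linear":[-0.8,-0.31,0],"twist":[0,0,0]},{"linear":[-0.8,-0.31,0],"twist":[0,0,0]},{"linear":[-0.8,-0.31,0],"twist":[0,0,0]},{"linear":[-0.48,-0.23,0],"twist":[0,0,0]},{"linear":[0,0,0],"twist":[0,0,0]},{"linear":[0,0,0.7],"twist":[0,0,0]},{"linear":[0,0,0.7],"twist":[0,0,0]},{"linear":[0,0,0.5],"twist":[0,0,0]},{"linear":[0,0,0],"twist":[0,0,0]}]'

```text
time: 21.4
ee_pos: [476.4, -399.1, 152.6]
tool_rot: [-2.08, -2.346, 0.0]
contact_force: [0.5, -0.4, -1.2]
width: 35.9
grasp_force: 29.8
```

```bash
python3 -c "
from h import *
go(480.9,-400.3,73.5,6.8)"
```

```text
t 21.4 p [ 476.4 -399.1  152.6] x [-0.119  0.993  0.005] y [ 0.993  0.12  -0.004] z [-0.005  0.004 -1.   ] F [ 0.5 -0.4 -1.2] w 35.9 gf 29.835184514522552 q [ 1.    0.59 -0.58  1.64  0.36  1.03  0.42]
twist z total 0.01 then lin total [-0.05  0.12  1.98] | before-turn lin [-0.05  0.12  1.98]
twist z total -29.99 then lin total [ 0.03 -0.1   1.98] | before-turn lin [-0.05  0.12  1.98]
```

>>> play_rows --increments '[{"linear":[0,0.05,0.5],"twist":[0,0,0]},{"linear":[0,0,0.5],"twist":[0,0,0]},{"linear":[0,0,0.4],"twist":[0,0,0]},{"linear":[0,0,0.3],"twist":[0,0,0]},{"linear":[0,0,0.15],"twist":[0,0,0]},{"linear":[0,0,0],"twist":[0,0,0]},{"linear":[0,0,0],"twist":[0,0,0]}]'

```text
time: 22.1
ee_pos: [480.7, -401.0, 82.6]
tool_rot: [2.085, 2.349, 0.0]
contact_force: [0.1, 0.1, -2.3]
width: 36.2
grasp_force: 29.8
```

>>> play_rows --increments '[{"linear":[0,0,0.1],"twist":[0,0,0]},{"linear":[0,0,0.08],"twist":[0,0,0]},{"linear":[0,0,0.04],"twist":[0,0,0]},{"linear":[0,0,0.02],"twist":[0,0,0]},{"linear":[0,0,0],"twist":[0,0,0]}]'

```text
time: 22.6
ee_pos: [480.1, -401.1, 73.2]
tool_rot: [2.086, 2.349, -0.001]
contact_force: [-2.2, 1.3, 7.3]
width: 36.1
grasp_force: 29.9
```

>>> play_rows --increments '[{"linear":[0,0,0],"twist":[0,0,0]},{"linear":[0,0,0],"twist":[0,0,0]},{"linear":[0,0,0],"twist":[0,0,0]},{"linear":[0,0,0],"twist":[0,0,0]},{"linear":[0,0,-0.3],"twist":[0,0,0]},{"linear":[0,0,-0.7],"twist":[0,0,0]},{"linear":[0,0,-0.8],"twist":[0,0,0]},{"linear":[0,0,-0.8],"twist":[0,0,0]},{"linear":[0,0,-0.8],"twist":[0,0,0]},{"linear":[0,0,0],"twist":[0,0,0]}]' --grip 0.6

```text
time: 23.6
ee_pos: [482.7, -401.7, 214.1]
tool_rot: [2.08, 2.343, 0.002]
contact_force: [1.0, -0.5, 0.9]
width: 55.0
grasp_force: 0.0
```

```bash
cat >> h.py <<'E'
A=np.radians(-5.47);CM=np.array([[np.cos(A),-np.sin(A)],[np.sin(A),np.cos(A)]]);CC=np.array([561.1,175.5])
def comp(W,mask,name,mn=15):
    n,l,s,cc=cv2.connectedComponentsWithStats(mask.astype(np.uint8))
    for i in range(1,n):
        if s[i,4]<mn: continue
        p=W[l==i]; r=cv2.minAreaRect(p[:,:2].astype(np.float32)); print(name,s[i,4],cc[i].round(0),'z',np.median(p[:,2]).round(1),'rect',np.round(r[0],1),np.round(r[1],1),round(r[2],1),'case',((r[0]-CC)@CM).round(1))
E
python3 - <<'E'
from h import *
im,d=shot('top','t3');W=world('top',d);z=W[...,2]
comp(W,(d>0)&(abs(z-82)<8)&(W[...,1]<-80)&(W[...,0]<700)&(W[...,0]>380),'new')
go(454.5,-253,200,-18.5)
E
```

```text
new 204 [322. 202.] z 80.9 rect [ 603.2 -125.3] [35.9 49.7] 6.8 case [  70.6 -295.4]
new 220 [410. 218.] z 85.5 rect [ 561.7 -391. ] [36.4 52.7] 5.9 case [  54.6 -563.9]
new 225 [415. 246.] z 85.5 rect [ 480.2 -402.3] [36.6 51.1] 6.4 case [ -25.5 -582.9]
new 211 [365. 254.] z 80.8 rect [ 454.5 -252.7] [50.9 35.7] 71.5 case [ -65.2 -436.4]
new 212 [319. 257.] z 80.7 rect [ 442.9 -118.9] [49.6 35.9] 72.7 case [ -89.5 -304.3]
t 23.65 p [ 481.7 -401.3  211.6] x [-0.118  0.993 -0.004] y [0.993 0.118 0.004] z [ 0.004 -0.003 -1.   ] F [ 1.  -0.2 -1.5] w 55.0 gf 0.0 q [ 1.01  0.53 -0.6   1.57  0.32  1.13  0.45]
twist z total 4.22 then lin total [ 3.3  -1.82  0.27] | before-turn lin [ 3.76 -0.24  0.28]
twist z total -25.78 then lin total [-3.3   1.82  0.31] | before-turn lin [ 3.76 -0.24  0.28]
```

View pics/t3.png

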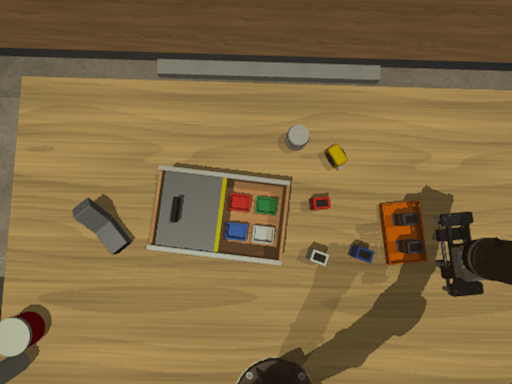

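>>> play_rows --increments '[{"linear":[0,0,0],"twist":[0,0,1]},{"linear":[0,0,0],"twist":[0,0,1]},{"linear":[0,0,0],"twist":[0,0,1]},{"linear":[0,0,0],"twist":[0,0,1]},{"linear":[0.66,-0.36,0],"twist":[0,0,0.22]},{"linear":[0.66,-0.36,0],"twist":[0,0,0]},{"linear":[0.66,-0.36,0],"twist":[0,0,0]},{"linear":[0.66,-0.36,0],"twist":[0,0,0]},{"linear":[0.66,-0.36,0],"twist":[0,0,0]},{"linear":[0,0,0.6],"twist":[0,0,0]},{"linear":[0,0,0.6],"twist":[0,0,0]},{"linear":[0,0,0.6],"twist":[0,0,0]}]'

```text
time: 24.85
ee_pos: [452.7, -252.6, 135.2]
tool_rot: [-2.549, -1.835, 0.001]
contact_force: [-0.6, 0.4, -0.2]
width: 55.1
grasp_force: 0.0
```

>>> play_rows --increments '[{"linear":[0,0,0.6],"twist":[0,0,0]},{"linear":[0,0,0],"twist":[0,0,0]},{"linear":[0,0,0],"twist":[0,0,0]}]'

```text
time: 25.15
ee_pos: [452.9, -252.6, 112.3]
tool_rot: [-2.549, -1.835, 0.001]
contact_force: [0.6, 0.5, 0.3]
width: 55.2
grasp_force: 0.0
```

```bash
python3 -c "
from h import *
go(454.5,-251.4,70,-18.4)"
```

```text
t 25.15 p [ 452.9 -252.6  112.3] x [0.317 0.948 0.   ] y [ 0.948 -0.317 -0.001] z [-0.001  0.001 -1.   ] F [0.6 0.5 0.3] w 55.2 gf 0.0 q [ 0.79  0.47 -0.51  1.94  0.31  0.81 -0.22]
twist z total -0.02 then lin total [0.04 0.03 1.06] | before-turn lin [0.04 0.03 1.06]
twist z total 29.98 then lin total [-0.04 -0.03  1.06] | before-turn lin [0.04 0.03 1.06]
```

>>> play_rows --increments '[{"linear":[0.04,0.03,0.5],"twist":[0,0,0]},{"linear":[0,0,0.36],"twist":[0,0,0]},{"linear":[0,0,0.2],"twist":[0,0,0]},{"linear":[0,0,0],"twist":[0,0,0]}]'

```text
time: 25.55
ee_pos: [454.8, -251.9, 70.0]
tool_rot: [-2.55, -1.835, 0.0]
contact_force: [0.6, -0.0, 0.3]
width: 55.0
grasp_force: 0.0
```

>>> play_rows --increments '[{"linear":[0,0,0],"twist":[0,0,0]},{"linear":[0,0,0],"twist":[0,0,0]},{"linear":[0,0,0],"twist":[0,0,0]},{"linear":[0,0,0],"twist":[0,0,0]},{"linear":[0,0,0],"twist":[0,0,0]}]' --grip 0 --grip_force 30

```text
time: 26.05
ee_pos: [455.2, -252.0, 70.5]
tool_rot: [2.549, 1.834, 0.0]
contact_force: [-0.8, 0.7, 6.9]
width: 36.3
grasp_force: 29.9
```

>>> play_rows --increments '[{"linear":[0,0,-0.4],"twist":[0,0,0]},{"linear":[0,0,-0.6],"twist":[0,0,0]},{"linear":[0,0,-0.7],"twist":[0,0,0]},{"linear":[0,0,-0.8],"twist":[0,0,0]},{"linear":[0,0,-0.8],"twist":[0,0,0]},{"linear":[0,0,-0.8],"twist":[0,0,0]},{"linear":[0,0,0],"twist":[0,0,0]}]'

```text
time: 26.75
ee_pos: [457.0, -252.3, 238.0]
tool_rot: [2.545, 1.831, 0.005]
contact_force: [0.1, -0.1, -2.2]
width: 35.8
grasp_force: 29.8
```

```bash
python3 -c "
from h import *
H=lambda x,y:(CC+CM@np.array([x,y])).round(1)
print(H(-45,-51),H(45,-51),H(-45,-135))
h=H(-45,-51)
go(h[0],h[1]+1.5,83,-5.47)"
```

```text
[511.4 129. ] [601.  120.4] [503.4  45.4]
t 26.75 p [ 457.  -252.3  238. ] x [ 0.318  0.948 -0.001] y [ 0.948 -0.318  0.007] z [ 0.006 -0.003 -1.   ] F [ 0.1 -0.1 -2.2] w 35.8 gf 29.81511265039444 q [ 0.85  0.33 -0.57  1.8   0.2   1.07 -0.12]
twist z total -2.18 then lin total [9.66 0.42 3.87] | before-turn lin [ 9.51 -1.78  3.85]
twist z total 27.82 then lin total [-9.65 -0.47  3.88] | before-turn lin [ 9.51 -1.78  3.85]
```

>>> play_rows --increments '[{"linear":[0,0,0],"twist":[0,0,-1]},{"linear":[0,0,0],"twist":[0,0,-1]},{"linear":[0.5,0.03,0],"twist":[0,0,-0.18]},{"linear":[0.8,0.03,0],"twist":[0,0,0]},{"linear":[0.8,0.03,0],"twist":[0,0,0]},{"linear":[0.8,0.03,0],"twist":[0,0,0]},{"linear":[0.8,0.03,0],"twist":[0,0,0]},{"linear":[0.8,0.03,0],"twist":[0,0,0]},{"linear":[0.8,0.03,0],"twist":[0,0,0]},{"linear":[0.8,0.03,0],"twist":[0,0,0]},{"linear":[0.8,0.03,0],"twist":[0,0,0]},{"linear":[0.8,0.03,0],"twist":[0,0,0]}]'

```text
time: 27.95
ee_pos: [495.7, 55.6, 233.2]
tool_rot: [-2.324, -2.113, 0.001]
contact_force: [1.3, 0.0, -2.4]
width: 36.0
grasp_force: 29.8
```

>>> play_rows --increments '[{"linear":[0.8,0.03,0],"twist":[0,0,0]},{"linear":[0.8,0.03,0],"twist":[0,0,0]},{"linear":[0.3,0.03,0],"twist":[0,0,0]},{"linear":[0,0,0.5],"twist":[0,0,0]},{"linear":[0,0,0.5],"twist":[0,0,0]},{"linear":[0,0,0],"twist":[0,0,0]},{"linear":[0,0,0],"twist":[0,0,0]}]'

```text
time: 28.65
ee_pos: [506.7, 128.8, 193.8]
tool_rot: [-2.324, -2.113, 0.002]
contact_force: [-0.2, -0.5, -1.1]
width: 35.9
grasp_force: 29.8
```

```bash
python3 -c "
from h import *
go(511.7,129.9,83,-5.47)"
```

```text
t 28.65 p [506.7 128.8 193.8] x [ 0.095  0.995 -0.   ] y [ 0.995 -0.095 -0.001] z [-0.001 -0.    -1.   ] F [-0.2 -0.5 -1.1] w 35.9 gf 29.816046059131622 q [ 0.2   0.42 -0.73  1.84  0.32  1.01 -0.76]
twist z total 0.0 then lin total [0.04 0.12 2.77] | before-turn lin [0.04 0.12 2.77]
twist z total -30.0 then lin total [-0.04 -0.12  2.77] | before-turn lin [0.04 0.12 2.77]
```

>>> play_rows --increments '[{"linear":[0.04,0.12,0.4],"twist":[0,0,0]},{"linear":[0,0,0.5],"twist":[0,0,0]},{"linear":[0,0,0.5],"twist":[0,0,0]},{"linear":[0,0,0.4],"twist":[0,0,0]},{"linear":[0,0,0.2],"twist":[0,0,0]},{"linear":[0,0,0],"twist":[0,0,0]},{"linear":[0,0,0],"twist":[0,0,0]}]'

```text
time: 29.35
ee_pos: [512.6, 130.3, 114.4]
tool_rot: [2.324, 2.113, 0.001]
contact_force: [-0.2, 0.1, -1.4]
width: 35.7
grasp_force: 29.8
```

```bash
python3 -c "
from h import *
go(511.7,129.9,83,-5.47)"
```

```text
t 29.35 p [512.6 130.3 114.4] x [0.095 0.995 0.   ] y [ 0.995 -0.095  0.001] z [ 0.001  0.    -1.   ] F [-0.2  0.1 -1.4] w 35.7 gf 29.81608897447586 q [ 0.14  0.52 -0.67  1.91  0.42  0.85 -0.84]
twist z total 0.0 then lin total [-0.01 -0.02  0.78] | before-turn lin [-0.01 -0.02  0.78]
twist z total -30.0 then lin total [0.01 0.02 0.78] | before-turn lin [-0.01 -0.02  0.78]
```

>>> play_rows --increments '[{"linear":[-0.01,-0.02,0.2],"twist":[0,0,0]},{"linear":[0,0,0.2],"twist":[0,0,0]},{"linear":[0,0,0.2],"twist":[0,0,0]},{"linear":[0,0,0.12],"twist":[0,0,0]},{"linear":[0,0,0.06],"twist":[0,0,0]},{"linear":[0,0,0.02],"twist":[0,0,0]},{"linear":[0,0,0],"twist":[0,0,0]}]'

```text
time: 30.05
ee_pos: [510.5, 129.7, 82.3]
tool_rot: [2.324, 2.114, -0.002]
contact_force: [-5.7, -1.9, 9.3]
width: 36.1
grasp_force: 30.0
```

>>> play_rows --increments '[{"linear":[0,0,0],"twist":[0,0,0]},{"linear":[0,0,0],"twist":[0,0,0]},{"linear":[0,0,0],"twist":[0,0,0]},{"linear":[0,0,0],"twist":[0,0,0]},{"linear":[0,0,-0.3],"twist":[0,0,0]},{"linear":[0,0,-0.7],"twist":[0,0,0]},{"linear":[0,0,-0.8],"twist":[0,0,0]},{"linear":[0,0,-0.8],"twist":[0,0,0]},{"linear":[0,0,-0.8],"twist":[0,0,0]},{"linear":[0,0,0],"twist":[0,0,0]}]' --grip 0.6

```text
time: 31.05
ee_pos: [513.3, 131.2, 222.9]
tool_rot: [2.322, 2.112, 0.011]
contact_force: [0.3, 0.2, 0.1]
width: 55.1
grasp_force: 0.0
```

```bash
python3 -c "
from h import *
go(442.9,-118,70,-17.5)"
```

```text
t 31.05 p [513.3 131.2 222.9] x [0.095 0.996 0.003] y [ 0.995 -0.095  0.007] z [ 0.007  0.002 -1.   ] F [0.3 0.2 0.1] w 55.1 gf 0.0 q [ 0.21  0.39 -0.74  1.79  0.3   1.07 -0.74]
twist z total 2.01 then lin total [-6.48  0.17  3.81] | before-turn lin [-6.38 -1.19  3.8 ]
twist z total -27.99 then lin total [ 6.46 -0.22  3.84] | before-turn lin [-6.38 -1.19  3.8 ]
```

>>> play_rows --increments '[{"linear":[0,0,0],"twist":[0,0,1]},{"linear":[0,0,0],"twist":[0,0,1]},{"linear":[-0.7,0.02,0],"twist":[0,0,0]},{"linear":[-0.83,0.02,0],"twist":[0,0,0]},{"linear":[-0.83,0.02,0],"twist":[0,0,0]},{"linear":[-0.83,0.02,0],"twist":[0,0,0]}]'

```text
time: 31.65
ee_pos: [475.4, 6.0, 218.0]
tool_rot: [-2.532, -1.86, 0.0]
contact_force: [-0.3, 0.7, 0.4]
width: 54.9
grasp_force: 0.0
```

```bash
python3 - <<'E'
from h import *
im,d=shot('top','t4');W=world('top',d);z=W[...,2]
comp(W,(d>0)&(abs(z-82)<8)&(W[...,1]<-60)&(W[...,0]<700)&(W[...,0]>380),'new')
im,d=shot('scene','s4');W=world('scene',d);z=W[...,2]
comp(W,(d>0)&(abs(z-82)<6)&(W[...,1]<-60)&(W[...,0]<700)&(W[...,0]>380),'new')
go(442.9,-118,70,-17.5)
E
```

```text
new 202 [322. 202.] z 80.5 rect [ 603.5 -125.3] [35.9 50.4] 4.6 case [  70.8 -295.4]
new 218 [410. 218.] z 85.5 rect [ 561.7 -390.4] [36.3 51.9] 6.3 case [  54.6 -563.3]
new 225 [415. 246.] z 85.7 rect [ 479.9 -401.6] [36.5 51.5] 6.4 case [ -25.8 -582.3]
new 78 [179. 219.] z 77.9 rect [ 443.2 -120. ] [47.8 35.1] 74.1 case [ -89.2 -305.4]
new 90 [216. 238.] z 78.4 rect [ 603.9 -125.7] [35.8 48.9] 6.4 case [  71.3 -295.7]
new 182 [138. 291.] z 82.1 rect [ 479.9 -402.2] [37.7 49.3] 7.5 case [ -25.8 -582.8]
new 193 [161. 299.] z 82.0 rect [ 561.8 -390.2] [38.4 50.4] 5.8 case [  54.6 -563.1]
t 31.75 p [474.7   2.3 217.6] x [ 0.305  0.952 -0.003] y [ 0.952 -0.305 -0.001] z [-0.002 -0.003 -1.   ] F [-0.3 -0.3 -0. ] w 55.0 gf 0.0 q [ 0.43  0.29 -0.68  1.92  0.22  1.01 -0.65]
twist z total -0.05 then lin total [-3.1   0.15  3.7 ] | before-turn lin [-3.09  0.16  3.7 ]
twist z total 29.95 then lin total [ 3.12 -0.14  3.68] | before-turn lin [-3.09  0.16  3.7 ]
```

White is unmoved per the scene camera.

>>> play_rows --increments '[{"linear":[-0.8,0.04,0],"twist":[0,0,0]},{"linear":[-0.8,0.04,0],"twist":[0,0,0]},{"linear":[-0.8,0.04,0],"twist":[0,0,0]},{"linear":[-0.7,0.03,0],"twist":[0,0,0]},{"linear":[0,0,0.6],"twist":[0,0,0]},{"linear":[0,0,0.7],"twist":[0,0,0]},{"linear":[0,0,0.7],"twist":[0,0,0]},{"linear":[0,0,0.6],"twist":[0,0,0]},{"linear":[0,0,0],"twist":[0,0,0]},{"linear":[0,0,0],"twist":[0,0,0]}]'

```text
time: 32.75
ee_pos: [444.9, -112.4, 114.3]
tool_rot: [-2.531, -1.86, 0.0]
contact_force: [-0.4, -0.3, 0.6]
width: 55.0
grasp_force: 0.0
```

```bash
python3 -c "
from h import *
go(443.2,-118,70,-17.5)"
```

```text
t 32.75 p [ 444.9 -112.4  114.3] x [0.299 0.954 0.   ] y [ 0.954 -0.299 -0.001] z [-0.     0.001 -1.   ] F [-0.4 -0.3  0.6] w 55.0 gf 0.0 q [ 0.59  0.4  -0.58  2.08  0.32  0.75 -0.49]
twist z total 0.02 then lin total [-0.15  0.    1.11] | before-turn lin [-0.15  0.    1.11]
twist z total -29.98 then lin total [ 0.14 -0.    1.11] | before-turn lin [-0.15  0.    1.11]
```

>>> play_rows --increments '[{"linear":[-0.15,0,0.45],"twist":[0,0,0]},{"linear":[0,0,0.4],"twist":[0,0,0]},{"linear":[0,0,0.26],"twist":[0,0,0]},{"linear":[0,0,0],"twist":[0,0,0]}]'

```text
time: 33.15
ee_pos: [442.9, -118.6, 69.6]
tool_rot: [-2.532, -1.859, 0.0]
contact_force: [-0.1, 0.3, 0.7]
width: 54.8
grasp_force: 0.0
```

>>> play_rows --increments '[{"linear":[0,0,0],"twist":[0,0,0]},{"linear":[0,0,0],"twist":[0,0,0]},{"linear":[0,0,0],"twist":[0,0,0]},{"linear":[0,0,0],"twist":[0,0,0]},{"linear":[0,0,0],"twist":[0,0,0]}]' --grip 0 --grip_force 30

```text
time: 33.65
ee_pos: [443.2, -118.8, 70.1]
tool_rot: [2.532, 1.859, 0.001]
contact_force: [-0.9, 0.4, 7.4]
width: 36.2
grasp_force: 29.8
```

>>> play_rows --increments '[{"linear":[0,0,-0.4],"twist":[0,0,0]},{"linear":[0,0,-0.6],"twist":[0,0,0]},{"linear":[0,0,-0.7],"twist":[0,0,0]},{"linear":[0,0,-0.8],"twist":[0,0,0]},{"linear":[0,0,-0.8],"twist":[0,0,0]},{"linear":[0,0,-0.8],"twist":[0,0,0]},{"linear":[0,0,0],"twist":[0,0,0]}]'

```text
time: 34.35
ee_pos: [444.9, -118.9, 237.2]
tool_rot: [2.528, 1.856, 0.006]
contact_force: [0.3, 0.2, -2.4]
width: 36.0
grasp_force: 29.7
```

```bash
python3 -c "
from h import *
go(503.6,46.3,83,-5.47)"
```

```text
t 34.35 p [ 444.9 -118.9  237.2] x [0.3   0.954 0.   ] y [ 0.954 -0.3    0.007] z [ 0.006 -0.002 -1.   ] F [ 0.3  0.2 -2.4] w 36.0 gf 29.745928645133972 q [ 0.7   0.23 -0.65  1.93  0.17  1.03 -0.33]
twist z total -2.0 then lin total [4.25 1.04 3.86] | before-turn lin [4.38 0.14 3.86]
twist z total 28.0 then lin total [-4.25 -1.09  3.85] | before-turn lin [4.38 0.14 3.86]
```

>>> play_rows --increments '[{"linear":[0,0,0],"twist":[0,0,-1]},{"linear":[0,0,0],"twist":[0,0,-1]},{"linear":[0.6,0.18,0],"twist":[0,0,0]},{"linear":[0.8,0.18,0],"twist":[0,0,0]},{"linear":[0.8,0.18,0],"twist":[0,0,0]},{"linear":[0.8,0.18,0],"twist":[0,0,0]},{"linear":[0.8,0.18,0],"twist":[0,0,0]},{"linear":[0.45,0.18,0],"twist":[0,0,0]},{"linear":[0,0,0.6],"twist":[0,0,0]},{"linear":[0,0,0.6],"twist":[0,0,0]},{"linear":[0,0,0],"twist":[0,0,0]},{"linear":[0,0,0],"twist":[0,0,0]}]'

```text
time: 35.55
ee_pos: [501.4, 46.2, 185.1]
tool_rot: [-2.323, -2.113, 0.002]
contact_force: [0.5, 0.1, -2.0]
width: 36.0
grasp_force: 29.8
```

```bash
python3 -c "
from h import *
go(503.6,45.8,83,-5.47)"
```

```text
t 35.55 p [501.4  46.2 185.1] x [ 0.095  0.996 -0.   ] y [ 0.996 -0.095 -0.002] z [-0.002  0.    -1.   ] F [ 0.5  0.1 -2. ] w 36.0 gf 29.788208305835724 q [ 0.35  0.39 -0.71  1.89  0.31  0.97 -0.6 ]
twist z total 0.01 then lin total [-0.01  0.06  2.55] | before-turn lin [-0.01  0.06  2.55]
twist z total -29.99 then lin total [ 0.01 -0.05  2.55] | before-turn lin [-0.01  0.06  2.55]
```

>>> play_rows --increments '[{"linear":[-0.01,0.04,0.4],"twist":[0,0,0]},{"linear":[0,0,0.5],"twist":[0,0,0]},{"linear":[0,0,0.5],"twist":[0,0,0]},{"linear":[0,0,0.35],"twist":[0,0,0]},{"linear":[0,0,0],"twist":[0,0,0]},{"linear":[0,0,0],"twist":[0,0,0]}]'

```text
time: 36.15
ee_pos: [504.0, 45.9, 116.3]
tool_rot: [2.324, 2.113, 0.001]
contact_force: [0.1, 0.2, -2.0]
width: 35.9
grasp_force: 29.8
```

```bash
python3 -c "
from h import *
go(503.6,45.8,82,-5.47)"
```

```text
t 36.15 p [504.   45.9 116.3] x [0.095 0.995 0.   ] y [ 0.995 -0.095  0.001] z [ 0.001  0.    -1.   ] F [ 0.1  0.2 -2. ] w 35.9 gf 29.78824943304062 q [ 0.3   0.48 -0.66  1.96  0.4   0.83 -0.68]
twist z total 0.0 then lin total [-0.   -0.01  0.86] | before-turn lin [-0.   -0.01  0.86]
twist z total -30.0 then lin total [0.   0.01 0.86] | before-turn lin [-0.   -0.01  0.86]
```

>>> play_rows --increments '[{"linear":[0,-0.01,0.25],"twist":[0,0,0]},{"linear":[0,0,0.25],"twist":[0,0,0]},{"linear":[0,0,0.2],"twist":[0,0,0]},{"linear":[0,0,0.1],"twist":[0,0,0]},{"linear":[0,0,0.06],"twist":[0,0,0]},{"linear":[0,0,0],"twist":[0,0,0]}]'

```text
time: 36.75
ee_pos: [502.1, 45.8, 81.5]
tool_rot: [-2.324, -2.114, 0.004]
contact_force: [-7.2, -1.8, 13.1]
width: 35.8
grasp_force: 30.0
```

>>> play_rows --increments '[{"linear":[0,0,0],"twist":[0,0,0]},{"linear":[0,0,0],"twist":[0,0,0]},{"linear":[0,0,0],"twist":[0,0,0]},{"linear":[0,0,0],"twist":[0,0,0]},{"linear":[0,0,-0.3],"twist":[0,0,0]},{"linear":[0,0,-0.7],"twist":[0,0,0]},{"linear":[0,0,-0.8],"twist":[0,0,0]},{"linear":[0,0,-0.8],"twist":[0,0,0]},{"linear":[0,0,-0.8],"twist":[0,0,0]},{"linear":[0,0,0],"twist":[0,0,0]}]' --grip 0.6

```text
time: 37.75
ee_pos: [505.4, 46.9, 222.0]
tool_rot: [2.321, 2.111, 0.009]
contact_force: [0.7, -0.4, 0.3]
width: 55.0
grasp_force: 0.0
```

```bash
python3 - <<'E'
from h import *
im,d=shot('top','t5');W=world('top',d);z=W[...,2]
comp(W,(d>0)&(abs(z-80)<7)&(W[...,1]<-60)&(W[...,0]<700)&(W[...,0]>380),'new')
go(603.4,-124.8,70,4.7)
E
```

```text
new 206 [322. 202.] z 80.6 rect [ 603.3 -125.5] [35.9 50.6] 6.6 case [  70.7 -295.6]
new 180 [410. 218.] z 84.5 rect [ 561.5 -390.2] [36.3 51.6] 6.9 case [  54.4 -563.1]
new 175 [414. 246.] z 84.7 rect [ 479.8 -401.7] [36.7 52.2] 7.3 case [ -25.9 -582.3]
t 37.8 p [504.4  46.3 219.8] x [0.095 0.995 0.001] y [ 0.995 -0.095  0.005] z [ 0.005  0.    -1.   ] F [ 0.7  0.1 -0. ] w 55.1 gf 0.0 q [ 0.37  0.36 -0.73  1.84  0.27  1.04 -0.56]
twist z total -1.69 then lin total [-4.47  2.1   3.75] | before-turn lin [-4.03  2.85  3.76]
twist z total 28.31 then lin total [ 4.46 -2.13  3.74] | before-turn lin [-4.03  2.85  3.76]
```

>>> play_rows --increments '[{"linear":[0,0,0],"twist":[0,0,-1]},{"linear":[0,0,0],"twist":[0,0,-0.9]},{"linear":[-0.7,0.365,0],"twist":[0,0,0]},{"linear":[-0.75,0.365,0],"twist":[0,0,0]},{"linear":[-0.75,0.365,0],"twist":[0,0,0]},{"linear":[-0.75,0.365,0],"twist":[0,0,0]},{"linear":[-0.75,0.365,0],"twist":[0,0,0]},{"linear":[-0.73,0.365,0],"twist":[0,0,0]},{"linear":[0,0,0.8],"twist":[0,0,0]},{"linear":[0,0,0.8],"twist":[0,0,0]},{"linear":[0,0,0.8],"twist":[0,0,0]},{"linear":[0,0,0],"twist":[0,0,0]}]'

```text
time: 39.0
ee_pos: [605.1, -121.5, 116.3]
tool_rot: [-2.098, -2.329, 0.008]
contact_force: [-0.3, -0.3, -0.4]
width: 55.2
grasp_force: 0.0
```

>>> play_rows --increments '[{"linear":[0,0,0],"twist":[0,0,0]},{"linear":[0,0,0],"twist":[0,0,0]}]'

```text
time: 39.2
ee_pos: [609.6, -121.0, 122.8]
tool_rot: [2.102, 2.333, 0.002]
contact_force: [-0.7, -0.8, -0.2]
width: 55.1
grasp_force: 0.0
```

```bash
python3 -c "
from h import *
go(603.3,-124.8,70,6)"
```

```text
t 39.2 p [ 609.6 -121.   122.8] x [-0.104  0.995 -0.   ] y [0.995 0.104 0.002] z [ 0.002 -0.    -1.   ] F [-0.7 -0.8 -0.2] w 55.1 gf 0.0 q [ 0.54  0.63 -0.65  1.67  0.44  0.98 -0.17]
twist z total -0.01 then lin total [-0.08 -0.17  1.32] | before-turn lin [-0.08 -0.17  1.32]
twist z total 29.99 then lin total [0.08 0.16 1.32] | before-turn lin [-0.08 -0.17  1.32]
```

>>> play_rows --increments '[{"linear":[-0.08,-0.13,0.3],"twist":[0,0,0]},{"linear":[0,0,0],"twist":[0,0,0]},{"linear":[0,0,0],"twist":[0,0,0]},{"linear":[0,0,0],"twist":[0,0,0]}]'

```text
time: 39.6
ee_pos: [604.0, -125.1, 109.5]
tool_rot: [2.103, 2.333, 0.0]
contact_force: [-0.4, -0.1, -0.2]
width: 55.2
grasp_force: 0.0
```

```bash
python3 -c "
from h import *
go(603.3,-124.8,70,6)"
```

```text
t 39.6 p [ 604.  -125.1  109.5] x [-0.104  0.995 -0.   ] y [0.995 0.104 0.001] z [ 0.001 -0.    -1.   ] F [-0.4 -0.1 -0.2] w 55.2 gf 0.0 q [ 0.54  0.64 -0.64  1.7   0.45  0.96 -0.17]
twist z total -0.01 then lin total [ 0.01 -0.02  0.99] | before-turn lin [ 0.01 -0.02  0.99]
twist z total 29.99 then lin total [-0.01  0.02  0.99] | before-turn lin [ 0.01 -0.02  0.99]
```

>>> play_rows --increments '[{"linear":[0.01,-0.02,0.4],"twist":[0,0,0]},{"linear":[0,0,0.4],"twist":[0,0,0]},{"linear":[0,0,0.19],"twist":[0,0,0]},{"linear":[0,0,0],"twist":[0,0,0]}]'

```text
time: 40.0
ee_pos: [601.7, -124.6, 67.4]
tool_rot: [-2.101, -2.332, 0.003]
contact_force: [0.2, -0.2, 0.7]
width: 54.7
grasp_force: 0.0
```

>>> play_rows --increments '[{"linear":[0,0,0],"twist":[0,0,0]},{"linear":[0,0,0],"twist":[0,0,0]},{"linear":[0,0,0],"twist":[0,0,0]},{"linear":[0,0,0],"twist":[0,0,0]},{"linear":[0,0,0],"twist":[0,0,0]}]' --grip 0 --grip_force 30

```text
time: 40.5
ee_pos: [603.3, -124.8, 70.0]
tool_rot: [2.103, 2.333, 0.001]
contact_force: [0.3, 0.5, 2.2]
width: 36.0
grasp_force: 29.9
```

>>> play_rows --increments '[{"linear":[0,0,-0.4],"twist":[0,0,0]},{"linear":[0,0,-0.6],"twist":[0,0,0]},{"linear":[0,0,-0.7],"twist":[0,0,0]},{"linear":[0,0,-0.8],"twist":[0,0,0]},{"linear":[0,0,-0.8],"twist":[0,0,0]},{"linear":[0,0,-0.8],"twist":[0,0,0]},{"linear":[0,0,0],"twist":[0,0,0]}]'

```text
time: 41.2
ee_pos: [605.2, -124.1, 239.3]
tool_rot: [2.098, 2.33, 0.007]
contact_force: [0.4, 0.9, -1.7]
width: 35.6
grasp_force: 29.9
```

```bash
python3 -c "
from h import *
go(601.2,120.9,82,-5.47)"
```

```text
t 41.2 p [ 605.2 -124.1  239.3] x [-0.104  0.995 -0.002] y [0.995 0.104 0.008] z [ 0.008 -0.001 -1.   ] F [ 0.4  0.9 -1.7] w 35.6 gf 29.92110013961792 q [ 0.58  0.52 -0.7   1.56  0.35  1.19 -0.08]
twist z total 1.91 then lin total [ 6.09 -0.71  3.92] | before-turn lin [6.11 0.51 3.93]
twist z total -28.09 then lin total [-6.08  0.65  3.95] | before-turn lin [6.11 0.51 3.93]
```

>>> play_rows --increments '[{"linear":[0,0,0],"twist":[0,0,1]},{"linear":[0,0,0],"twist":[0,0,0.91]},{"linear":[0.6,-0.08,0],"twist":[0,0,0]},{"linear":[0.8,-0.08,0],"twist":[0,0,0]},{"linear":[0.8,-0.08,0],"twist":[0,0,0]},{"linear":[0.8,-0.08,0],"twist":[0,0,0]},{"linear":[0.8,-0.08,0],"twist":[0,0,0]},{"linear":[0.8,-0.08,0],"twist":[0,0,0]},{"linear":[0.8,-0.08,0],"twist":[0,0,0]},{"linear":[0.69,-0.08,0],"twist":[0,0,0]},{"linear":[0,0,0],"twist":[0,0,0]}]'

```text
time: 42.3
ee_pos: [599.2, 125.9, 233.8]
tool_rot: [-2.316, -2.118, -0.002]
contact_force: [-0.8, 1.1, -1.7]
width: 35.9
grasp_force: 29.9
```

>>> play_rows --increments '[{"linear":[0,0,0.6],"twist":[0,0,0]},{"linear":[0,0,0.6],"twist":[0,0,0]},{"linear":[0,0,0],"twist":[0,0,0]},{"linear":[0,0,0],"twist":[0,0,0]},{"linear":[0,0,0],"twist":[0,0,0]}]'

```text
time: 42.8
ee_pos: [601.5, 120.3, 186.9]
tool_rot: [2.325, 2.112, 0.002]
contact_force: [0.5, 0.6, -2.3]
width: 35.8
grasp_force: 29.9
```

```bash
python3 -c "
from h import *
go(601,121,82,-5.47)"
```

```text
t 42.8 p [601.5 120.3 186.9] x [0.096 0.995 0.001] y [ 0.995 -0.096  0.001] z [ 0.002  0.001 -1.   ] F [ 0.5  0.6 -2.3] w 35.8 gf 29.92172509431839 q [ 0.16  0.55 -0.67  1.63  0.38  1.09 -0.71]
twist z total -0.01 then lin total [ 0.01 -0.02  2.62] | before-turn lin [ 0.01 -0.02  2.62]
twist z total 29.99 then lin total [-0.02  0.01  2.62] | before-turn lin [ 0.01 -0.02  2.62]
```

>>> play_rows --increments '[{"linear":[0.01,-0.01,0.4],"twist":[0,0,0]},{"linear":[0,0,0.5],"twist":[0,0,0]},{"linear":[0,0,0.5],"twist":[0,0,0]},{"linear":[0,0,0.35],"twist":[0,0,0]},{"linear":[0,0,0],"twist":[0,0,0]},{"linear":[0,0,0],"twist":[0,0,0]},{"linear":[0,0,0],"twist":[0,0,0]}]'

```text
time: 43.5
ee_pos: [601.3, 121.0, 116.8]
tool_rot: [2.325, 2.112, 0.003]
contact_force: [0.4, -0.0, -2.1]
width: 35.6
grasp_force: 29.9
```

```bash
python3 -c "
from h import *
go(601,121,82,-5.47)"
```

```text
t 43.5 p [601.3 121.  116.8] x [0.096 0.995 0.001] y [ 0.995 -0.096  0.002] z [ 0.002  0.001 -1.   ] F [ 0.4 -0.  -2.1] w 35.6 gf 29.921663403511047 q [ 0.13  0.62 -0.63  1.7   0.44  0.96 -0.76]
twist z total -0.01 then lin total [-0.   -0.01  0.87] | before-turn lin [-0.   -0.01  0.87]
twist z total 29.99 then lin total [0.   0.01 0.87] | before-turn lin [-0.   -0.01  0.87]
```

>>> play_rows --increments '[{"linear":[0,0,0.25],"twist":[0,0,0]},{"linear":[0,0,0.25],"twist":[0,0,0]},{"linear":[0,0,0.2],"twist":[0,0,0]},{"linear":[0,0,0.1],"twist":[0,0,0]},{"linear":[0,0,0.07],"twist":[0,0,0]},{"linear":[0,0,0],"twist":[0,0,0]}]'

```text
time: 44.1
ee_pos: [599.6, 120.5, 81.8]
tool_rot: [2.325, 2.112, -0.003]
contact_force: [-8.4, -3.0, 15.1]
width: 35.3
grasp_force: 30.0
```

>>> play_rows --increments '[{"linear":[0,0,0],"twist":[0,0,0]},{"linear":[0,0,0],"twist":[0,0,0]},{"linear":[0,0,0],"twist":[0,0,0]},{"linear":[0,0,0],"twist":[0,0,0]},{"linear":[0,0,-0.3],"twist":[0,0,0]},{"linear":[0,0,-0.7],"twist":[0,0,0]},{"linear":[0,0,-0.8],"twist":[0,0,0]},{"linear":[0,0,-0.8],"twist":[0,0,0]},{"linear":[0,0,-0.8],"twist":[0,0,0]},{"linear":[0,0,-0.3],"twist":[0,0,0]},{"linear":[0,0,0],"twist":[0,0,0]}]' --grip 0.6

```text
time: 45.2
ee_pos: [601.4, 121.2, 231.0]
tool_rot: [2.324, 2.111, 0.005]
contact_force: [-0.7, 0.5, -0.3]
width: 55.1
grasp_force: 0.0
```

>>> play_rows --increments '[{"linear":[0,-0.8,0],"twist":[0,0,1]},{"linear":[0,-0.8,0],"twist":[0,0,1]},{"linear":[0,-0.8,0],"twist":[0,0,1]},{"linear":[0,-0.8,0],"twist":[0,0,1]},{"linear":[0,-0.8,0],"twist":[0,0,1]},{"linear":[0,0,0],"twist":[0,0,1]},{"linear":[0,0,0],"twist":[0,0,1]},{"linear":[0,0,0],"twist":[0,0,1]},{"linear":[0,0,0],"twist":[0,0,1]},{"linear":[0,0,0],"twist":[0,0,1]},{"linear":[0,0,0],"twist":[0,0,1]},{"linear":[0,0,0],"twist":[0,0,1]}]'

```text
time: 46.4
ee_pos: [448.8, 167.6, 227.2]
tool_rot: [3.123, 0.335, -0.004]
contact_force: [0.3, 0.2, 0.1]
width: 55.0
grasp_force: 0.0
```

```bash
python3 - <<'E'
from h import *
im,d=shot('top');W=world('top',d);z=W[...,2]
cv2.imwrite('pics/crop6.png',cv2.resize(im[120:290,140:440,::-1],None,fx=2.6,fy=2.6,interpolation=cv2.INTER_CUBIC))
comp(W,(d>0)&(abs(z-92)<6)&(W[...,1]<200)&(W[...,1]>0)&(W[...,0]<700)&(W[...,0]>380),'in')
comp(W,(d>0)&(abs(z-82)<6)&(W[...,1]<-60)&(W[...,0]<700)&(W[...,0]>380),'out')
comp(W,(d>0)&(abs(z-160)<4)&(W[...,0]>500)&(W[...,1]>250)&(W[...,1]<340),'handle')
go(572.4,296,140,-95.5)
E
```

```text
in 207 [240. 201.] z 92.4 rect [600.  119.5] [49.5 35.7] 83.6 case [ 44.1 -52. ]
in 213 [236. 232.] z 92.7 rect [510.2 127.5] [49.6 36. ] 84.3 case [-46.1 -52.7]
in 215 [264. 235.] z 92.5 rect [502.7  44.3] [49.8 35.8] 84.2 case [ -45.7 -136.2]
out 199 [410. 218.] z 85.1 rect [ 561.6 -389.6] [36.4 51.1] 6.9 case [  54.4 -562.5]
out 202 [415. 246.] z 85.5 rect [ 480.  -402.3] [36.4 51.7] 7.5 case [ -25.7 -582.9]
handle 129 [174. 208.] z 160.1 rect [572.4 295.7] [13.8 69.2] 85.1 case [ -0.2 120.7]
t 46.45 p [448.8 167.6 227.3] x [ 0.979  0.206 -0.002] y [ 0.206 -0.979  0.   ] z [-0.002 -0.001 -1.   ] F [ 0.3  0.2 -0.2] w 55.3 gf 0.0 q [-0.05  0.26 -0.51  1.9   0.15  1.02 -1.99]
twist z total 2.9 then lin total [ 2.77 -3.49  2.17] | before-turn lin [ 3.69 -2.51  2.17]
twist z total -27.1 then lin total [-2.76  3.49  2.19] | before-turn lin [ 3.69 -2.51  2.17]
```

View pics/crop6.png

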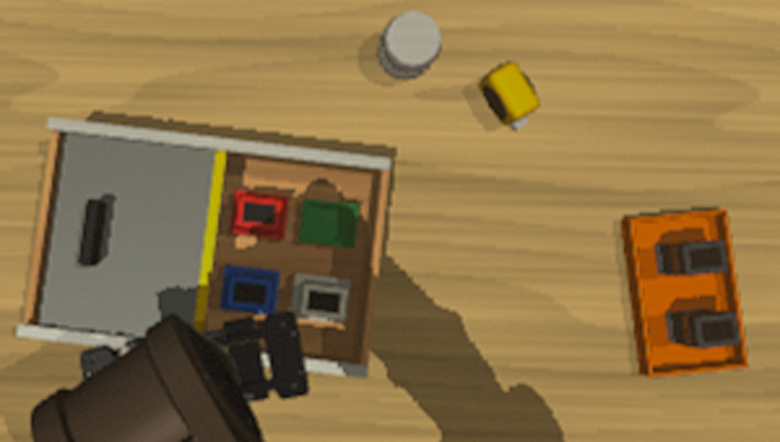

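>>> play_rows --increments '[{"linear":[0,0,0],"twist":[0,0,1]},{"linear":[0,0,0],"twist":[0,0,1]},{"linear":[0,0,0],"twist":[0,0,0.9]},{"linear":[0.46,-0.59,0],"twist":[0,0,0]},{"linear":[0.46,-0.59,0],"twist":[0,0,0]},{"linear":[0.46,-0.59,0],"twist":[0,0,0]},{"linear":[0.46,-0.59,0],"twist":[0,0,0]},{"linear":[0.46,-0.59,0],"twist":[0,0,0]},{"linear":[0.46,-0.59,0],"twist":[0,0,0]},{"linear":[0,0,0],"twist":[0,0,0]},{"linear":[0,0,0],"twist":[0,0,0]},{"linear":[0,0,0],"twist":[0,0,0]}]'

```text
time: 47.65
ee_pos: [571.0, 298.8, 227.8]
tool_rot: [3.137, -0.133, -0.002]
contact_force: [0.7, -0.1, -0.0]
width: 55.1
grasp_force: 0.0
```

```bash
python3 -c "
from h import *
go(572.5,297.5,139,-95.5)"
```

```text
t 47.65 p [571.  298.8 227.8] x [ 0.996 -0.085 -0.001] y [-0.085 -0.996  0.002] z [-0.001 -0.001 -1.   ] F [ 0.7 -0.1 -0. ] w 55.1 gf 0.0 q [-0.29  0.52 -0.43  1.51  0.23  1.17 -2.41]
twist z total 0.11 then lin total [0.04 0.03 2.22] | before-turn lin [0.04 0.03 2.22]
twist z total -29.89 then lin total [-0.04 -0.03  2.22] | before-turn lin [0.04 0.03 2.22]
```

>>> play_rows --increments '[{"linear":[0.02,0.03,0.6],"twist":[0,0,0.11]},{"linear":[0,0,0.6],"twist":[0,0,0]},{"linear":[0,0,0.6],"twist":[0,0,0]},{"linear":[0,0,0.4],"twist":[0,0,0]},{"linear":[0,0,0],"twist":[0,0,0]}]'

```text
time: 48.15
ee_pos: [570.8, 296.5, 138.5]
tool_rot: [3.135, -0.153, -0.006]
contact_force: [-0.6, -0.7, -0.3]
width: 54.9
grasp_force: 0.0
```

>>> play_rows --increments '[{"linear":[0,0,0],"twist":[0,0,0]},{"linear":[0,0,0],"twist":[0,0,0]},{"linear":[0,0,0],"twist":[0,0,0]},{"linear":[0,0,0],"twist":[0,0,0]},{"linear":[0,0,0],"twist":[0,0,0]},{"linear":[0,0,0],"twist":[0,0,0]}]' --grip 0 --grip_force 20

```text
time: 48.75
ee_pos: [572.5, 298.6, 141.0]
tool_rot: [-3.138, 0.152, -0.0]
contact_force: [-1.0, -1.0, 1.8]
width: 14.0
grasp_force: 20.0
```

>>> play_rows --increments '[{"linear":[0,0.3,0],"twist":[0,0,0]},{"linear":[0,0.35,0],"twist":[0,0,0]},{"linear":[0,0.35,0],"twist":[0,0,0]},{"linear":[0,0.35,0],"twist":[0,0,0]},{"linear":[0,0.35,0],"twist":[0,0,0]},{"linear":[0,0.35,0],"twist":[0,0,0]},{"linear":[0,0.35,0],"twist":[0,0,0]},{"linear":[0,0.35,0],"twist":[0,0,0]},{"linear":[0,0.35,0],"twist":[0,0,0]},{"linear":[0,0.35,0],"twist":[0,0,0]},{"linear":[0,0.35,0],"twist":[0,0,0]},{"linear":[0,0.2,0],"twist":[0,0,0]}]'

```text
time: 49.95
ee_pos: [557.0, 137.4, 140.9]
tool_rot: [3.137, -0.154, 0.001]
contact_force: [3.2, 1.2, 2.7]
width: 14.1
grasp_force: 20.0
```

```bash
python3 -c "
from h import *
go(556.2,124.7,139,-95.5)"
```

```text
t 49.95 p [557.  137.4 140.9] x [ 0.995 -0.098  0.   ] y [-0.098 -0.995  0.001] z [ 0.    -0.001 -1.   ] F [3.2 1.2 2.7] w 14.1 gf 20.005514323711395 q [-0.04  0.49 -0.42  1.79  0.25  0.91 -2.23]
twist z total -0.02 then lin total [0.01 0.32 0.05] | before-turn lin [0.01 0.32 0.05]
twist z total 29.98 then lin total [-0.01 -0.32  0.05] | before-turn lin [0.01 0.32 0.05]
```

>>> play_rows --increments '[{"linear":[0,0.15,0],"twist":[0,0,0]},{"linear":[0,0.1,0],"twist":[0,0,0]},{"linear":[0,0.05,0],"twist":[0,0,0]},{"linear":[0,0.03,0],"twist":[0,0,0]},{"linear":[0,0,0],"twist":[0,0,0]}]'

```text
time: 50.45
ee_pos: [556.0, 126.2, 140.9]
tool_rot: [3.138, -0.152, 0.001]
contact_force: [4.8, -0.7, 5.9]
width: 13.6
grasp_force: 20.0
```

>>> play_rows --increments '[{"linear":[0,0.05,0],"twist":[0,0,0]},{"linear":[0,0.05,0],"twist":[0,0,0]},{"linear":[0,0,0],"twist":[0,0,0]}]'

```text
time: 50.75
ee_pos: [555.9, 125.4, 140.9]
tool_rot: [-3.134, 0.149, -0.003]
contact_force: [7.2, 9.6, -0.9]
width: 13.8
grasp_force: 20.0
```

At the stop (force 9.6 N in y). Release, retreat, verify.

>>> play_rows --increments '[{"linear":[0,0,0],"twist":[0,0,0]},{"linear":[0,0,0],"twist":[0,0,0]},{"linear":[0,0,0],"twist":[0,0,0]},{"linear":[0,0,0],"twist":[0,0,0]},{"linear":[0,0,-0.5],"twist":[0,0,0]},{"linear":[0,0,-0.8],"twist":[0,0,0]},{"linear":[0,0,-0.8],"twist":[0,0,0]},{"linear":[0,0,-0.6],"twist":[0,0,0]},{"linear":[-0.8,0,0],"twist":[0,0,0]},{"linear":[-0.8,0,0],"twist":[0,0,0]},{"linear":[-0.8,0,0],"twist":[0,0,0]},{"linear":[-0.8,0,0],"twist":[0,0,0]}]' --grip 0.6

```text
time: 51.95
ee_pos: [426.1, 134.4, 248.5]
tool_rot: [3.137, -0.153, -0.001]
contact_force: [-0.1, 0.6, 0.1]
width: 55.3
grasp_force: 0.0
```

```bash
python3 - <<'E'
from h import *
obs()
im,d=shot('top');W=world('top',d);z=W[...,2]
cv2.imwrite('pics/crop7.png',cv2.resize(im[120:290,140:440,::-1],None,fx=2.6,fy=2.6,interpolation=cv2.INTER_CUBIC))
comp(W,(d>0)&(abs(z-160)<4)&(W[...,0]>510)&(W[...,1]>60)&(W[...,1]<340),'handle')
E
```

```text
t 51.95 p [426.1 134.4 248.5] x [ 0.995 -0.097 -0.001] y [-0.097 -0.995  0.001] z [-0.001 -0.001 -1.   ] F [-0.1  0.6  0.1] w 55.3 gf 0.0 q [ 0.02  0.18 -0.5   1.94  0.1   1.05 -2.2 ]
handle 122 [237. 216.] z 160.2 rect [556.  123.8] [13.6 66.9] 84.5 case [ -0.2 -52. ]
```

View pics/crop7.png

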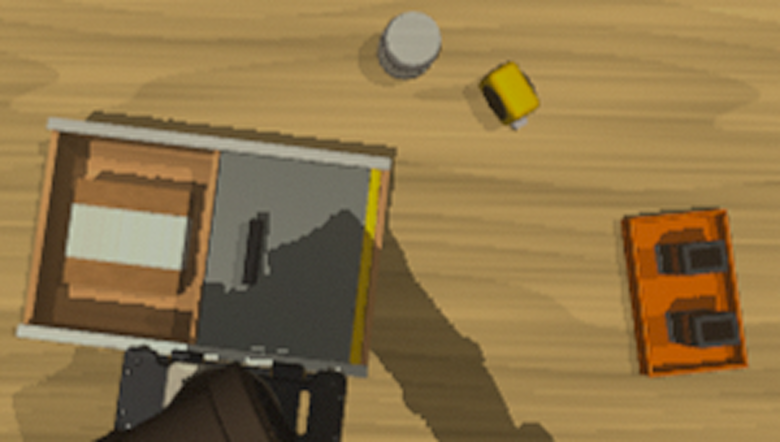

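The hatch is shut: the handle sits at case y −52, and its yellow edge at about (372,265) in the crop is against the frame. Both old samples are standing in the tray. Handing in.

```bash
python3 -c "
from cell import manip
print(manip.hand_in())"
```

```text
the job is handed in; nothing more can be done
None
```

I finished and handed in the job at about 52 s: both old samples stand in the returns tray, red, white and blue stand in their own holders (no green sample was out), and the hatch is shut; the camera checks agreed, but the hand-in returned no verdict.

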